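Lay out polishing paddles and bed the stones

ROBOT

A 6-joint arm with a two-finger parallel gripper is mounted at the origin on the work surface. World frame = base frame: x ahead of the robot, y to its left, z up, the work surface at z = 0. Lengths are in m, angles in degrees, forces in N, time in s.
With the tool pointing down it reaches from about 0.225 to 0.725 m from the base axis. Payload 3.1 kg.
Tool frame: the origin (TCP) lies midway between the tips of the shut fingers; the grasp point (between the pads) lies 19 mm behind it; z points along the fingers, y is the line along which they close (so a half turn about z gives the same grasp; the last joint's range is limited). The gripper opens to 85 mm and grips with 20 to 120 N. Pads are 22 mm wide; open, the fingers measure 114 mm over their backs; the gripper's body (76 mm by 85 mm) begins 54 mm behind the grasp point. The pads swing forward as they close: fully open they stand 13 mm farther back than shut.
Start: joints at [-71.551, 2.75, 5.684, 92.934, 0, 82.678], TCP at [0.228, -0.473, 0.231] pointing down, gripper open.
Joint ranges: [-166.93, 166.93], [-56.73, 111.36], [-69.38, 81.34], [-121.58, 131.49], [-85.45, 84.26], [-180, 180]. Speed limits (degrees/s): [159.86, 159.86, 180, 180, 180, 180].

INTERFACE

Orientations are given as [roll, pitch, yaw] about the fixed x, y, z axes, in that order (R = Rz(yaw) Ry(pitch) Rx(roll)).
In Python, from bench import get_state, get_image, sign_off gives the robot as it stands.
- The arm moves only by the tool drive_tool, never from a script. Its argument "steps" is a list of rows, each an object with "grip": the closure, from 0 (fully open) to 1 (shut); "linear": the shift along the tool's x, y, z in units of 50 mm (1.0 is 50 mm), a list of three; "spin": the turn about the tool's z in units of 6 degrees (1.0 is 6 degrees). A call has 1 to 12 rows; each row shifts and turns the commanded pose from where the row before left it, along the tool's axes as they then stand; what a row does not reach is not made up. A row lasts 1/8 s, in which the tool goes at most 62.5 mm and 10.7 degrees, less where a joint would pass 70% of its speed; a pose out of reach is approached as far as the arm can. A call is refused whole if a number of a shift passes 1 or a number of a turn 1, either way. A call with a gripper value outside its range is refused whole. The fingers move at their own pace and stop on an object; the grip force is fixed at half the most. Time passes only in rows, so rows that do not move let the fingers close. It gives the time, the measured TCP pose, the force, the opening and the grip force at its end, in the units of the state.
- get_state(): the state, without advancing time (a new reading comes with each control period).
- get_image(name): name is "scene" or "top" or "wrist"; returns a dict with "pixels" (420x560x3 uint8, red, green, blue), "K" (3x3 intrinsics, pixels), "position" and "rotation" of the camera in the world. Camera axes: x right, y up, looking along -z (the intrinsics and any distortion apply to the point x, -y, -z); pixel columns grow to the right and rows downward; lengths in m; the calibration is good to about 2 mm. A picture is of the moment at which its call begins. There is no depth.
- sign_off(): hands the job in; it is judged then, once.
The state is a dict: "time_s": time; "joint_positions": joint angles; "joint_velocities": joint speeds; "tau": joint torques, N m; "tcp_pos": TCP position; "tcp_rot": TCP orientation; "contact_force": force on the tool from outside, world axes, zero at the start; "wrist_torque": the same for the moment, N m; "grip_width": finger opening in m; "gripper_force": force on a finger pad.
Only numpy, scipy, OpenCV 4.12 (cv2) and the standard library are available. Lean on these libraries where they do the work, as an engineer would, in place of code of your own. Each camera call takes 0.05 s, during which the arm holds its last target. There are 200 camera calls.

TASK

Get the stone-polishing bench ready: draw the three paddles, always the lowest one, straight out by the handle from under the stack in the feed magazine so that the rest drops, and slide each one blade first and fully home into a slot of its own in the wooden rack, until only the steel weight is left on the magazine's floor. Lower every stone that stands on the bench gently onto the felt inside the steel pots, never dropping it in, one stone to a pot. Leave everything else on the bench where it is.

Things in the scene. Friction and masses are not known exactly. Their poses are not given: they have to be found in the camera images.
- magazine: grey metal feed magazine, fixed; origin: centre of its underside, straight under the blades; front (-x) towards the robot. 80 mm deep (front face at x = -38 mm), 120 wide, 88 high; floor 40 mm above the bench. Two steel pillars close the front from 11 mm above the floor up: only the lowest paddle can come out, straight along -x (up to 10 N); the others' handles ride on its blade until it is 125 mm out, then the rest drops 8 mm
- slot_low (a point): middle of the floor of the lowest slot of the wooden rack, 40 mm above the bench: the middle of a blade's underside lies here when the paddle is home. Rack: fixed, 120 mm wide, 94 high, three flat slots one above the other, each 104 wide and 13 high, open at the front (-x, towards the robot) 32 mm before this point, with stops 32 mm behind it (open between them). It stands beside the magazine, left or right of it
- slot_mid (a point): the same point of the middle slot, 58 mm above the bench
- slot_high (a point): the same point of the upper slot, 76 mm above the bench
- paddle1_blade (a point): centre (half-way up) of the blade of the lowest paddle. A paddle is one flat piece of aluminium 8 mm thick, 120 g, loose: a blade 60 mm long (x) and 98 mm wide (y) with a flat straight handle, 14 mm wide, sticking out 60 mm from the blade's -x edge. x points from handle to blade, z up. Its handle lies 40 mm left (+y) of the blade's middle line
- paddle1_grip (a point): the place to hold the lowest paddle: middle line of its handle, half-way up, 77 mm in front (-x) of the blade's centre and 13 mm from the handle's free end; that is 39 mm out of the magazine's front at the start. Below it is free space down to the bench; neighbouring handles leave 26 mm free between them
- paddle2_blade (a point): centre (half-way up) of the blade of the second lowest paddle. A paddle is one flat piece of aluminium 8 mm thick, 120 g, loose: a blade 60 mm long (x) and 98 mm wide (y) with a flat straight handle, 14 mm wide, sticking out 60 mm from the blade's -x edge. x points from handle to blade, z up. Its handle lies 40 mm right (-y) of the blade's middle line
- paddle2_grip (a point): the place to hold the second lowest paddle: middle line of its handle, half-way up, 77 mm in front (-x) of the blade's centre and 13 mm from the handle's free end; that is 39 mm out of the magazine's front at the start. Below it is free space down to the bench; neighbouring handles leave 26 mm free between them
- paddle3_blade (a point): centre (half-way up) of the blade of the third, topmost paddle. A paddle is one flat piece of aluminium 8 mm thick, 120 g, loose: a blade 60 mm long (x) and 98 mm wide (y) with a flat straight handle, 14 mm wide, sticking out 60 mm from the blade's -x edge. x points from handle to blade, z up. Its handle lies on the blade's middle line
- paddle3_grip (a point): the place to hold the third, topmost paddle: middle line of its handle, half-way up, 77 mm in front (-x) of the blade's centre and 13 mm from the handle's free end; that is 39 mm out of the magazine's front at the start. Below it is free space down to the bench; neighbouring handles leave 26 mm free between them
- weight_center (a point): centre of the dark steel weight, 48 x 88 x 18 mm, 250 g, lying loose on the topmost paddle inside the magazine; paddles and weight form one stack on the magazine's floor
- pot0 (a point): middle of the top of the grey felt pad on the floor of one of three round steel pots; 14 mm above the bench. Pot: 92 mm across inside at the floor, 96 at the rim, 104 over the outside, rim 54 mm above this point. The pots are fixed on a round grey tray, in a triangle, 118 mm between centres
- pot1 (a point): middle of the top of the grey felt pad on the floor of one of three round steel pots; 14 mm above the bench. Pot: 92 mm across inside at the floor, 96 at the rim, 104 over the outside, rim 54 mm above this point. The pots are fixed on a round grey tray, in a triangle, 118 mm between centres
- pot2 (a point): middle of the top of the grey felt pad on the floor of one of three round steel pots; 14 mm above the bench. Pot: 92 mm across inside at the floor, 96 at the rim, 104 over the outside, rim 54 mm above this point. The pots are fixed on a round grey tray, in a triangle, 118 mm between centres
- stone0_center (a point): a pale grey marble ball 40 mm across, about 80 g, with a flat ground foot 26 mm across (35 mm tall in all), standing loose on the bench, foot down. Two or three of the four alike are present. This point is the centre of the ball, 15 mm above the foot
- stone1_center (a point): a pale grey marble ball 40 mm across, about 80 g, with a flat ground foot 26 mm across (35 mm tall in all), standing loose on the bench, foot down. Two or three of the four alike are present. This point is the centre of the ball, 15 mm above the foot
- stone2_center (a point): a pale grey marble ball 40 mm across, about 80 g, with a flat ground foot 26 mm across (35 mm tall in all), standing loose on the bench, foot down. Two or three of the four alike are present. This point is the centre of the ball, 15 mm above the foot
- stone3_center (a point): a pale grey marble ball 40 mm across, about 80 g, with a flat ground foot 26 mm across (35 mm tall in all), standing loose on the bench, foot down. Two or three of the four alike are present. This point is the centre of the ball, 15 mm above the foot
- lap: bystander: copper disc 68 mm across, 10 mm thick, lying between and in front of magazine and rack; origin under its middle
- bottle: bystander: white bottle 52 mm across, 130 mm high, beyond the magazine and rack; origin under its middle
- jar: bystander: glass jar with steel cap, 60 mm across, 70 mm high, beyond the magazine and rack; origin under its middle
- brush: bystander: brush with dark wooden handle lying far right of centre; origin near its middle
- screwdriver: bystander: black-handled screwdriver lying across in front of the robot; origin near its middle
- loupe: bystander: small black eye loupe, 32 mm across, 24 mm high, with a folded steel cover; origin under its middle

How it is judged (in metres and radians):
On the way, in this order (a step that is already met when the one before it is completed fails the run):
1. the lowest paddle is out of the magazine and the second has dropped onto its floor (x of paddle1_blade in the frame of magazine below -0.066 m and z of paddle2_blade in the frame of magazine between 0.041 and 0.047 m and x of paddle2_blade in the frame of magazine between -0.012 and 0.012 m and y of paddle2_blade in the frame of magazine between -0.012 and 0.012 m), for 0.2 s.
2. the second paddle is out of the magazine and the third has dropped onto its floor (x of paddle2_blade in the frame of magazine below -0.066 m and z of paddle3_blade in the frame of magazine between 0.041 and 0.047 m and x of paddle3_blade in the frame of magazine between -0.012 and 0.012 m and y of paddle3_blade in the frame of magazine between -0.012 and 0.012 m), for 0.2 s.
3. the third paddle is out of the magazine and the weight has dropped onto its floor (x of paddle3_blade in the frame of magazine below -0.066 m and z of weight_center in the frame of magazine between 0.045 and 0.053 m and x of weight_center in the frame of magazine between -0.02 and 0.02 m and y of weight_center in the frame of magazine between -0.02 and 0.02 m), for 0.2 s.
At the end, for the whole second after the job is handed in: The three paddles lie flat, at rest, in different rack slots, pushed home (blade within 8 mm of the slot middle along both axes); the weight lies on the magazine floor; every stone present rests on the felt in a pot, one to a pot (((z of paddle1_blade in the frame of slot_low between -0.002 and 0.012 m and y of paddle1_blade in the frame of slot_low between -0.008 and 0.008 m and x of paddle1_blade in the frame of slot_low between -0.008 and 0.008 m) or (z of paddle1_blade in the frame of slot_mid between -0.002 and 0.012 m and y of paddle1_blade in the frame of slot_mid between -0.008 and 0.008 m and x of paddle1_blade in the frame of slot_mid between -0.008 and 0.008 m) or (z of paddle1_blade in the frame of slot_high between -0.002 and 0.012 m and y of paddle1_blade in the frame of slot_high between -0.008 and 0.008 m and x of paddle1_blade in the frame of slot_high between -0.008 and 0.008 m)) and angle between each of paddle1_blade, paddle2_blade, paddle3_blade's own z axis and vertical below 0.12 rad and linear speed of each of paddle1, paddle2, paddle3, stone0, stone1, stone2, stone3 below 0.03 m/s and ((z of paddle2_blade in the frame of slot_low between -0.002 and 0.012 m and y of paddle2_blade in the frame of slot_low between -0.008 and 0.008 m and x of paddle2_blade in the frame of slot_low between -0.008 and 0.008 m) or (z of paddle2_blade in the frame of slot_mid between -0.002 and 0.012 m and y of paddle2_blade in the frame of slot_mid between -0.008 and 0.008 m and x of paddle2_blade in the frame of slot_mid between -0.008 and 0.008 m) or (z of paddle2_blade in the frame of slot_high between -0.002 and 0.012 m and y of paddle2_blade in the frame of slot_high between -0.008 and 0.008 m and x of paddle2_blade in the frame of slot_high between -0.008 and 0.008 m)) and ((z of paddle3_blade in the frame of slot_low between -0.002 and 0.012 m and y of paddle3_blade in the frame of slot_low between -0.008 and 0.008 m and x of paddle3_blade in the frame of slot_low between -0.008 and 0.008 m) or (z of paddle3_blade in the frame of slot_mid between -0.002 and 0.012 m and y of paddle3_blade in the frame of slot_mid between -0.008 and 0.008 m and x of paddle3_blade in the frame of slot_mid between -0.008 and 0.008 m) or (z of paddle3_blade in the frame of slot_high between -0.002 and 0.012 m and y of paddle3_blade in the frame of slot_high between -0.008 and 0.008 m and x of paddle3_blade in the frame of slot_high between -0.008 and 0.008 m)) and distance between paddle1_blade and paddle2_blade above 0.015 m and distance between each of paddle1_blade, paddle2_blade and paddle3_blade above 0.015 m and z of weight_center in the frame of magazine between 0.045 and 0.053 m and x of weight_center in the frame of magazine between -0.02 and 0.02 m and y of weight_center in the frame of magazine between -0.02 and 0.02 m and ((horizontal distance between stone0_center and pot0 below 0.045 m and z of stone0_center in the frame of pot0 below 0.025 m) or (horizontal distance between stone0_center and pot1 below 0.045 m and z of stone0_center in the frame of pot1 below 0.025 m) or (horizontal distance between stone0_center and pot2 below 0.045 m and z of stone0_center in the frame of pot2 below 0.025 m)) and ((horizontal distance between stone1_center and pot0 below 0.045 m and z of stone1_center in the frame of pot0 below 0.025 m) or (horizontal distance between stone1_center and pot1 below 0.045 m and z of stone1_center in the frame of pot1 below 0.025 m) or (horizontal distance between stone1_center and pot2 below 0.045 m and z of stone1_center in the frame of pot2 below 0.025 m)) and ((horizontal distance between stone2_center and pot0 below 0.045 m and z of stone2_center in the frame of pot0 below 0.025 m) or (horizontal distance between stone2_center and pot1 below 0.045 m and z of stone2_center in the frame of pot1 below 0.025 m) or (horizontal distance between stone2_center and pot2 below 0.045 m and z of stone2_center in the frame of pot2 below 0.025 m)) and ((horizontal distance between stone3_center and pot0 below 0.045 m and z of stone3_center in the frame of pot0 below 0.025 m) or (horizontal distance between stone3_center and pot1 below 0.045 m and z of stone3_center in the frame of pot1 below 0.025 m) or (horizontal distance between stone3_center and pot2 below 0.045 m and z of stone3_center in the frame of pot2 below 0.025 m)) and horizontal distance between stone0_center and stone1_center above 0.05 m and horizontal distance between each of stone0_center, stone1_center and stone2_center above 0.05 m and horizontal distance between each of stone0_center, stone1_center, stone2_center and stone3_center above 0.05 m); the robot touches nothing.
It fails at once if a stone is let go over a pot more than 15 mm above the felt ((horizontal distance between stone0_center and pot0 below 0.045 m and z of stone0_center in the frame of pot0 above 0.03 m and contact force between stone0 and the fingers below 0.02 N) or (horizontal distance between stone0_center and pot1 below 0.045 m and z of stone0_center in the frame of pot1 above 0.03 m and contact force between stone0 and the fingers below 0.02 N) or (horizontal distance between stone0_center and pot2 below 0.045 m and z of stone0_center in the frame of pot2 above 0.03 m and contact force between stone0 and the fingers below 0.02 N) or (horizontal distance between stone1_center and pot0 below 0.045 m and z of stone1_center in the frame of pot0 above 0.03 m and contact force between stone1 and the fingers below 0.02 N) or (horizontal distance between stone1_center and pot1 below 0.045 m and z of stone1_center in the frame of pot1 above 0.03 m and contact force between stone1 and the fingers below 0.02 N) or (horizontal distance between stone1_center and pot2 below 0.045 m and z of stone1_center in the frame of pot2 above 0.03 m and contact force between stone1 and the fingers below 0.02 N) or (horizontal distance between stone2_center and pot0 below 0.045 m and z of stone2_center in the frame of pot0 above 0.03 m and contact force between stone2 and the fingers below 0.02 N) or (horizontal distance between stone2_center and pot1 below 0.045 m and z of stone2_center in the frame of pot1 above 0.03 m and contact force between stone2 and the fingers below 0.02 N) or (horizontal distance between stone2_center and pot2 below 0.045 m and z of stone2_center in the frame of pot2 above 0.03 m and contact force between stone2 and the fingers below 0.02 N) or (horizontal distance between stone3_center and pot0 below 0.045 m and z of stone3_center in the frame of pot0 above 0.03 m and contact force between stone3 and the fingers below 0.02 N) or (horizontal distance between stone3_center and pot1 below 0.045 m and z of stone3_center in the frame of pot1 above 0.03 m and contact force between stone3 and the fingers below 0.02 N) or (horizontal distance between stone3_center and pot2 below 0.045 m and z of stone3_center in the frame of pot2 above 0.03 m and contact force between stone3 and the fingers below 0.02 N)).
It fails at once if a stone is pressed onto the felt with more than 15 N (contact force between any of stone0, stone1, stone2, stone3 and pad0 above 15 N or contact force between any of stone0, stone1, stone2, stone3 and pad1 above 15 N or contact force between any of stone0, stone1, stone2, stone3 and pad2 above 15 N).
It fails at once if the weight is taken out of the magazine (z of weight_center in the frame of magazine above 0.1 m or horizontal distance between weight_center and magazine above 0.035 m).
It fails at once if a bystander is moved more than 4 cm (distance of any of lap, bottle, jar, brush, screwdriver, loupe from where it was at the start of the episode above 0.04 m).
Of stone0, stone1, stone2, stone3 only 2 to 3 are there at a start; the rules pass over those that are not, and their reading is None.
At some moment in a run one of stone0, stone1, stone2, stone3 may be knocked a few centimetres aside while the robot is not near it.
It also fails if it takes over 210 s, if anything falls off the work surface, if the arm or the gripper's body presses on something with over 40 N, if the wrist force passes 120 N, or if a joint passes its speed limit or range.

## Working session

There is one attempt and no reset: what is moved stays moved. The work goes in short steps, Python scripts to look and compute and a tool call to move; the robot and the scene stay as the last step left them, time stands still between calls to the robot, and variables do not carry over. Pictures are saved under pics/ and viewed, at most 14 in all, crops included, and the job is handed in when it is done.

Besides the shell and the picture viewer there is one more tool, called after "Call:" in YAML: its name, and indented under it one key for each argument. drive_tool: Moves the arm, as the interface text tells. Its arguments: {"type":"object","properties":{"steps":{"type":"array","items":{"type":"object","properties":{"grip":{"type":"number"},"linear":{"type":"array","items":{"type":"number"}},"spin":{"type":"number"}}}}},"required":["steps"]}

```bash
mkdir -p pics; cat > h.py <<'E'
import numpy as np, cv2, json
from bench import get_state, get_image
def snap(name, fn):
    d=get_image(name); cv2.imwrite(f'pics/{fn}.png', cv2.cvtColor(d['pixels'],cv2.COLOR_RGB2BGR))
    np.savez(f'pics/{fn}.npz', **{k:np.array(v) for k,v in d.items()})
    return d
def load(fn): return dict(np.load(f'pics/{fn}.npz',allow_pickle=True))
def w(fn,u,v,z):
    d=load(fn); K=d['K']; r=np.linalg.inv(K)@[u,v,1]; r=d['rotation']@(r*[1,-1,-1]); p=d['position']
    return p+r*(z-p[2])/r[2]
def px(fn,P):
    d=load(fn); c=d['rotation'].T@(np.array(P)-d['position']); c=c*[1,-1,-1]; q=d['K']@c; return q[:2]/q[2]
E
python3 - <<'E'
from h import *
for n in ('top','scene'):
    d=snap(n,n+'0'); print(n,d['K'],d['position'],d['rotation'],[k for k in d])
print(get_state())
E
```

```text
top [[384.26258601   0.         279.35213803]
 [  0.         384.26258601 210.1644306 ]
 [  0.           0.           1.        ]] [ 0.50586001 -0.00506789  0.99181329] [  4.76274883  -1.29433293 -88.56333537] ['pixels', 'K', 'position', 'rotation']
scene [[451.58310688   0.         282.38694108]
 [  0.         451.58310688 205.09555838]
 [  0.           0.           1.        ]] [1.24084181 0.66564171 0.81683081] [ 52.731072    -0.57335119 137.67680005] ['pixels', 'K', 'position', 'rotation']
{'time_s': 0.1, 'joint_positions': array([-7.15492245e+01,  2.78877772e+00,  5.60085748e+00,  9.29356566e+01,
       -2.77945800e-04,  8.26766270e+01]), 'joint_velocities': array([-0.05257278, -0.14221821,  0.23767817, -0.11896026, -0.04173789,
       -0.01861486]), 'tau': array([ 3.82130835e-03, -3.39852583e+01,  3.20935214e+01,  1.57804642e-02,
        5.21402228e-05, -4.47116946e-06]), 'tcp_pos': array([ 0.22808188, -0.47223974,  0.23023543]), 'tcp_rot': array([-1.79877396e+02, -1.54765596e-02,  2.57741323e+01]), 'contact_force': array([ 0.30730963,  0.03273786, -0.46300519]), 'wrist_torque': array([-0.00806538, -0.05722445,  0.01848068]), 'gripper_force': 0.0, 'grip_width': 0.0855544072632653}
```

View pics/top0.png

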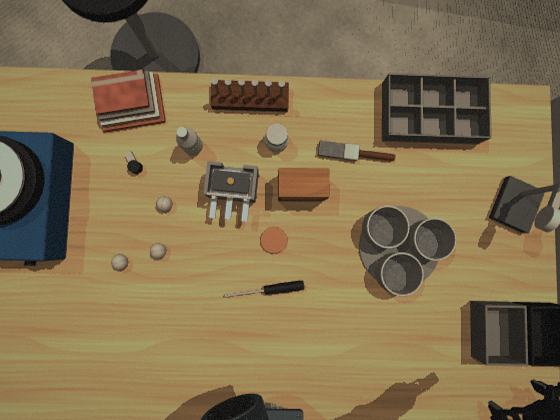

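View pics/scene0.png

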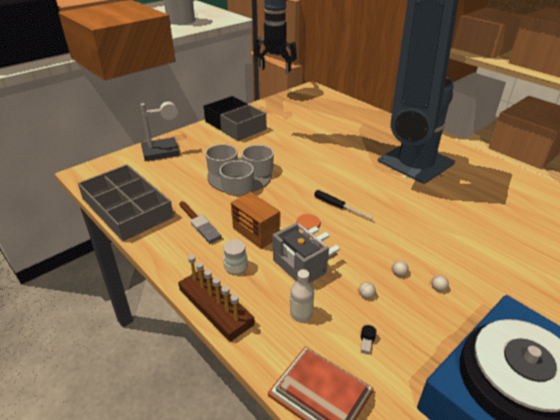

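The top view shows the magazine at about (231,182) with its handles pointing down in the image, and the rack at (303,185) to its right (-y). The three stones are at (164,204), (158,251) and (120,262), the pots at (387,227), (434,239) and (401,273), the lap at (274,240), and the loupe at (134,166).

```bash
sed -i 's/^import numpy.*/import numpy as np, cv2, json\nfrom scipy.spatial.transform import Rotation as Ro/; ' h.py
sed -i "s/    return d$/    return d/; s/d\['rotation'\]@/Ro.from_euler('xyz',d['rotation'],degrees=True).as_matrix()@/; s/d\['rotation'\]\.T@/Ro.from_euler('xyz',d['rotation'],degrees=True).as_matrix().T@/" h.py
python3 - <<'E'
from h import *
im=cv2.imread('pics/top0.png')
cv2.imwrite('pics/c1.png',cv2.resize(im[145:245,195:345],None,fx=5,fy=5,interpolation=cv2.INTER_CUBIC))
for n,u,v,z in [('stoneA',164,204,.018),('stoneB',158,251,.018),('stoneC',120,262,.018),('mag',231,181,.06),('rack top',303,184,.094),('potrim0',388,228,.068),('pot1',435,240,.068),('pot2',402,274,.068),('lap',274,240,.01)]:
    print(n,w('top0',u,v,z).round(4))
d=snap('wrist','w0'); print(d['position'],d['rotation'],d['K'])
E
```

```text
stoneA [0.5953 0.2672 0.018 ]
stoneB [0.4768 0.2762 0.018 ]
stoneC [0.4472 0.3688 0.018 ]
mag [0.6523 0.0957 0.06  ]
rack top [ 0.6447 -0.0778  0.094 ]
potrim0 [ 0.5472 -0.2879  0.068 ]
pot1 [ 0.5211 -0.4024  0.068 ]
pot2 [ 0.4378 -0.3218  0.068 ]
lap [ 0.5116 -0.0135  0.01  ]
[ 0.29057761 -0.44308281  0.37205164] [-16.08651076   0.09458511 -64.2293133 ] [[291.60544434   0.         273.94351397]
 [  0.         291.60544434 206.13885974]
 [  0.           0.           1.        ]]
```

View pics/c1.png

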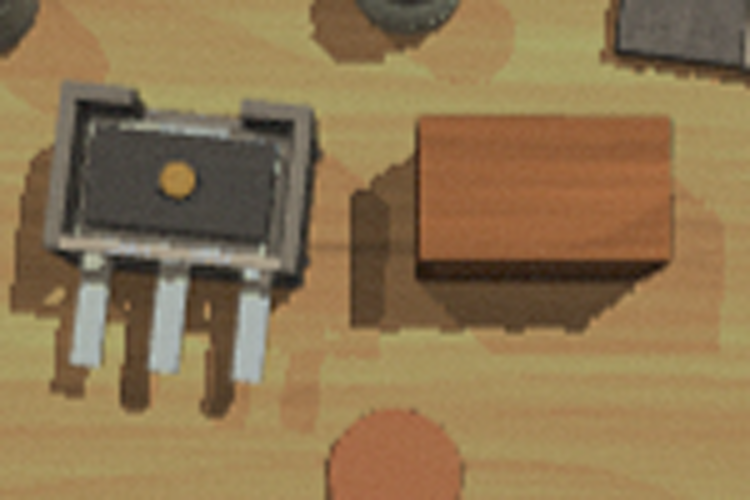

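The crop shows that the left handle (+y) belongs to paddle 1, the right one to paddle 2, and the middle one to paddle 3. The magazine's top corners in the crop are about (62,82), (315,107), (47,245) and (297,277). The rack's top corners are (417,117), (672,117), (670,262) and (417,262).

```bash
python3 - <<'E'
from h import *
c=lambda u,v,z: w('top0',195+u/5-.4,145+v/5-.4,z)[:2]
m=np.array([c(62,82,.088),c(315,107,.088),c(297,277,.088),c(47,245,.088)])
r=np.array([c(417,117,.094),c(672,117,.094),c(670,262,.094),c(417,262,.094)])
for n,q in(('mag',m),('rack',r)):
    e=q-np.roll(q,-1,0); print(n,q.mean(0).round(4),'sides',np.linalg.norm(e,axis=1).round(4))
    f=(q[0]-q[1])+(q[3]-q[2]); g=(q[0]-q[3])+(q[1]-q[2]); print('yaw',np.degrees(np.arctan2(-f[0],f[1])),np.degrees(np.arctan2(g[1],g[0])))
    print(q.round(4))
for n,u,v,z in(('h1',88,365,.044),('h3',163,372,.06),('h2',248,380,.052)): print(n,c(u,v,z).round(4))
E
```

```text
mag [0.65   0.0935] sides [0.1207 0.0818 0.1188 0.0782]
yaw -4.887859196446477 -3.5626391359809744
[[0.6942 0.1512]
 [0.6857 0.0308]
 [0.6041 0.0369]
 [0.6161 0.1551]]
rack [ 0.6484 -0.0787] sides [0.1211 0.0693 0.1194 0.0691]
yaw 1.6393959160987164 0.7442929319261946
[[ 0.6812 -0.0178]
 [ 0.6848 -0.1388]
 [ 0.6154 -0.1388]
 [ 0.6121 -0.0195]]
h1 [0.5625 0.1404]
h3 [0.5591 0.1016]
h2 [0.5568 0.0609]
```

Call:
drive_tool:
  steps:
    - {"grip": 0, "linear": [0, 0, 0], "spin": -1}
    - {"grip": 0, "linear": [0, 0, 0], "spin": -1}
    - {"grip": 0, "linear": [0, 0, 0], "spin": -1}
    - {"grip": 0, "linear": [0, 0, 0], "spin": -1}
    - {"grip": 0, "linear": [0, 0, 0], "spin": -1}
    - {"grip": 0, "linear": [0, 0, 0], "spin": -1}
    - {"grip": 0, "linear": [0, 0, 0], "spin": -1}
    - {"grip": 0, "linear": [0, 0, 0], "spin": -1}
    - {"grip": 0, "linear": [0, 0, 0], "spin": -1}
    - {"grip": 0, "linear": [0, 0, 0], "spin": -1}
    - {"grip": 0, "linear": [0, 0, 0], "spin": -1}
    - {"grip": 0, "linear": [0, 0, 0], "spin": -1}

```text
time_s: 1.65
tcp_pos: [0.2281, -0.4725, 0.2308]
tcp_rot: [-180.0, -0.1, 98.0]
contact_force: [0.3, -0.5, -0.4]
grip_width: 0.0854
gripper_force: 0.0
```

Call:
drive_tool:
  steps:
    - {"grip": 0, "linear": [0, 0, 0], "spin": -1}
    - {"grip": 0, "linear": [0, 0, 0], "spin": -1}
    - {"grip": 0, "linear": [0, 0, 0], "spin": -1}
    - {"grip": 0, "linear": [0, 0, 0], "spin": -1}
    - {"grip": 0, "linear": [0, 0, 0], "spin": -1}
    - {"grip": 0, "linear": [0, 0, 0], "spin": -1}
    - {"grip": 0, "linear": [0, 0, 0], "spin": -1}
    - {"grip": 0, "linear": [0, 0, 0], "spin": -1}
    - {"grip": 0, "linear": [0, 0, 0], "spin": -1}
    - {"grip": 0, "linear": [0, 0, 0], "spin": -1}
    - {"grip": 0, "linear": [0, 0, 0], "spin": -1}
    - {"grip": 0, "linear": [0, 0, 0], "spin": -0.95}

```text
time_s: 3.15
tcp_pos: [0.2282, -0.4725, 0.2308]
tcp_rot: [180.0, -0.0, 169.7]
contact_force: [-1.1, 0.1, 0.4]
grip_width: 0.0855
gripper_force: 0.0
```

Call:
drive_tool:
  steps:
    - {"grip": 0.7, "linear": [-0.2, 0.45, 0], "spin": -1}
    - {"grip": 0.7, "linear": [-0.4, 0.87, 0], "spin": 0}
    - {"grip": 0.7, "linear": [-0.4, 0.87, 0], "spin": 0}
    - {"grip": 0.7, "linear": [-0.4, 0.87, 0], "spin": 0}
    - {"grip": 0.7, "linear": [-0.4, 0.87, 0], "spin": 0}
    - {"grip": 0.7, "linear": [-0.4, 0.87, 0], "spin": 0}
    - {"grip": 0.7, "linear": [-0.4, 0.87, 0], "spin": 0}
    - {"grip": 0.7, "linear": [-0.4, 0.87, 0], "spin": 0}
    - {"grip": 0.7, "linear": [-0.4, 0.87, 0], "spin": 0}
    - {"grip": 0.7, "linear": [-0.4, 0.87, 0], "spin": 0}
    - {"grip": 0.7, "linear": [-0.4, 0.87, 0], "spin": 0}
    - {"grip": 0.7, "linear": [-0.4, 0.87, 0], "spin": 0}

```text
time_s: 4.65
tcp_pos: [0.4997, 0.0087, 0.231]
tcp_rot: [-180.0, -0.0, 175.5]
contact_force: [0.2, 0.4, -0.8]
grip_width: 0.0258
gripper_force: 0.0
```

Call:
drive_tool:
  steps:
    - {"grip": 0.7, "linear": [-0.1, 0.4, 0], "spin": 0}
    - {"grip": 0.7, "linear": [0, 0, 0], "spin": 0}
    - {"grip": 0.7, "linear": [0, 0, 0], "spin": 0}

```text
time_s: 5.03
tcp_pos: [0.5055, 0.0262, 0.2311]
tcp_rot: [-180.0, -0.0, 175.5]
contact_force: [0.4, 0.5, -0.4]
grip_width: 0.0259
gripper_force: 0.0
```

```bash
python3 - <<'E'
from h import *
d=snap('wrist','w1'); print(d['position'],d['rotation'])
s=get_state(); print(s['tcp_pos'],s['tcp_rot'],s['joint_positions'],s['grip_width'])
cv2.imwrite('pics/w1b.png',cv2.resize(cv2.imread('pics/w1.png'),(800,600),interpolation=cv2.INTER_CUBIC))
E
```

```text
[0.4345071  0.03071838 0.37290565] [-1.60554163e+01  5.97166570e-02  8.54583342e+01]
[0.50550627 0.02592608 0.23116644] [-1.79974070e+02 -2.84174188e-02  1.75419448e+02] [-4.64264996e+00 -2.62243306e-02  2.83972086e+00  9.28943345e+01
 -2.59612084e-02 -6.20977025e-02] 0.025491468834139268
```

View pics/w1b.png

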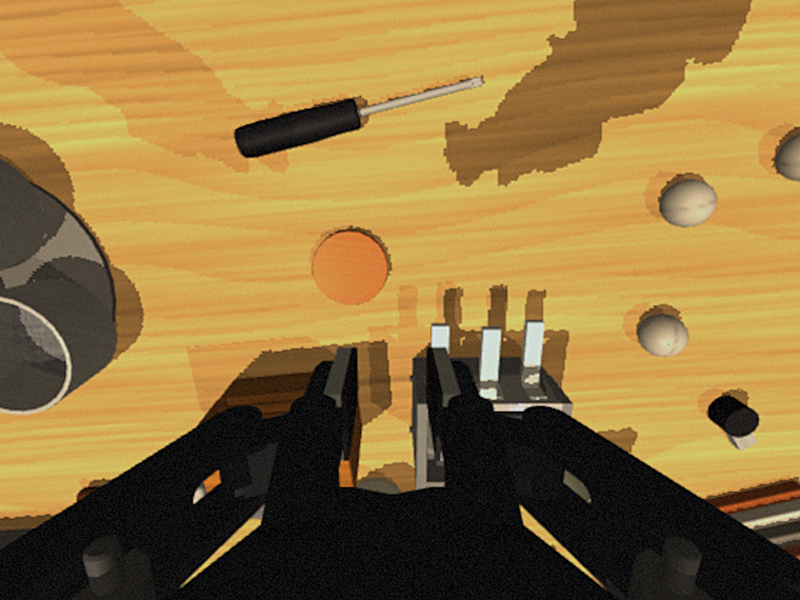

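The wrist view (enlarged by 1.4286) shows the handle tips at h1 (534,322), h3 (492,329) and h2 (441,325). The lap is at (350,266), with the stones at (688,202) and (662,335).

```bash
python3 - <<'E'
from h import *
s=1/1.42857
for n,u,v,z in(('h1',534.5,321.5,.048),('h3',492,328.5,.064),('h2',440.5,324.5,.056),('lap',350,266,.01),('h1mid',533,372,.048),('s',688,202,.018),('s',662,335,.018)): print(n,w('w1',u*s,v*s,z).round(4))
E
```

```text
h1 [0.5602 0.1391 0.048 ]
h3 [0.5573 0.1004 0.064 ]
h2 [0.5537 0.0608 0.056 ]
lap [ 0.5094 -0.0125  0.01  ]
h1mid [0.6062 0.1385 0.048 ]
s [0.4759 0.2749 0.018 ]
s [0.5941 0.2651 0.018 ]
```

Call:
drive_tool:
  steps:
    - {"grip": 0.7, "linear": [-0.4, 0.8, 0.6], "spin": 0}
    - {"grip": 0.7, "linear": [-0.4, 0.8, 0.6], "spin": 0}
    - {"grip": 0.7, "linear": [-0.4, 0.76, 0.6], "spin": 0}
    - {"grip": 0.7, "linear": [0, 0, 0.4], "spin": 0}
    - {"grip": 0.7, "linear": [0, 0, 0.4], "spin": 0}
    - {"grip": 0.7, "linear": [0, 0, 0.4], "spin": 0}
    - {"grip": 0.7, "linear": [0, 0, 0.4], "spin": 0}
    - {"grip": 0.7, "linear": [0, 0, 0.4], "spin": 0}
    - {"grip": 0.7, "linear": [0, 0, 0.32], "spin": 0}
    - {"grip": 0.7, "linear": [0, 0, 0], "spin": 0}
    - {"grip": 0.7, "linear": [0, 0, 0], "spin": 0}

```text
time_s: 6.45
tcp_pos: [0.5755, 0.1393, 0.0261]
tcp_rot: [180.0, 0.1, 175.4]
contact_force: [0.8, 0.2, 0.3]
grip_width: 0.0258
gripper_force: 0.0
```

```bash
python3 - <<'E'
from h import *
snap('wrist','w2'); s=get_state(); print(s['tcp_pos'],s['contact_force'])
cv2.imwrite('pics/w2b.png',cv2.resize(cv2.imread('pics/w2.png')[150:400,100:460],None,fx=2,fy=2,interpolation=cv2.INTER_CUBIC))
E
```

```text
[0.57575163 0.13946612 0.0264052 ] [ 0.49813994 -0.46910748 -0.35723105]
```

View pics/w2b.png

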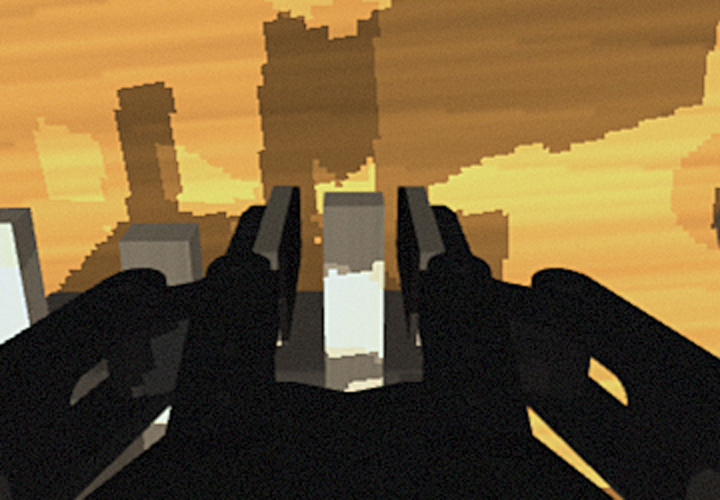

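The handle, at about (355,270) in the crop, sits centred between the pads. I'll close the gripper and pull.

Call:
drive_tool:
  steps:
    - {"grip": 1, "linear": [0, 0, 0], "spin": 0}
    - {"grip": 1, "linear": [0, 0, 0], "spin": 0}
    - {"grip": 1, "linear": [0, 0, 0], "spin": 0}
    - {"grip": 1, "linear": [0, 0, 0], "spin": 0}
    - {"grip": 1, "linear": [0.1, 0, 0], "spin": 0}
    - {"grip": 1, "linear": [0.2, 0, 0], "spin": 0}
    - {"grip": 1, "linear": [0.3, 0, 0], "spin": 0}
    - {"grip": 1, "linear": [0.3, 0, 0], "spin": 0}
    - {"grip": 1, "linear": [0.3, 0, 0], "spin": 0}
    - {"grip": 1, "linear": [0.3, 0, 0], "spin": 0}

```text
time_s: 7.75
tcp_pos: [0.4995, 0.1451, 0.0247]
tcp_rot: [-180.0, -0.0, 175.4]
contact_force: [2.0, 0.2, -4.0]
grip_width: 0.0128
gripper_force: 58.5
```

Call:
drive_tool:
  steps:
    - {"grip": 1, "linear": [0.3, 0, 0], "spin": 0}
    - {"grip": 1, "linear": [0.3, 0, 0], "spin": 0}
    - {"grip": 1, "linear": [0.3, 0, 0], "spin": 0}
    - {"grip": 1, "linear": [0.3, 0, 0], "spin": 0}
    - {"grip": 1, "linear": [0.3, 0, 0], "spin": 0}
    - {"grip": 1, "linear": [0.2, 0, 0], "spin": 0}
    - {"grip": 1, "linear": [0, 0, 0], "spin": 0}
    - {"grip": 1, "linear": [0, 0, 0], "spin": 0}
    - {"grip": 1, "linear": [0, 0, 0], "spin": 0}

```text
time_s: 8.88
tcp_pos: [0.4161, 0.1522, 0.0255]
tcp_rot: [180.0, 0.0, 175.5]
contact_force: [0.0, 0.1, -1.0]
grip_width: 0.0128
gripper_force: 58.8
```

```bash
python3 - <<'E'
from h import *
snap('top','t3');snap('wrist','w3'); s=get_state(); print(s['tcp_pos'],s['tcp_rot'],s['grip_width'])
a=cv2.resize(cv2.imread('pics/t3.png')[150:280,190:345],(620,520),interpolation=cv2.INTER_CUBIC)
cv2.imwrite('pics/t3b.png',a)
E
```

```text
[0.41592704 0.15218099 0.02539069] [1.79995254e+02 1.72353624e-02 1.75455766e+02] 0.012807784673963242
```

View pics/t3b.png

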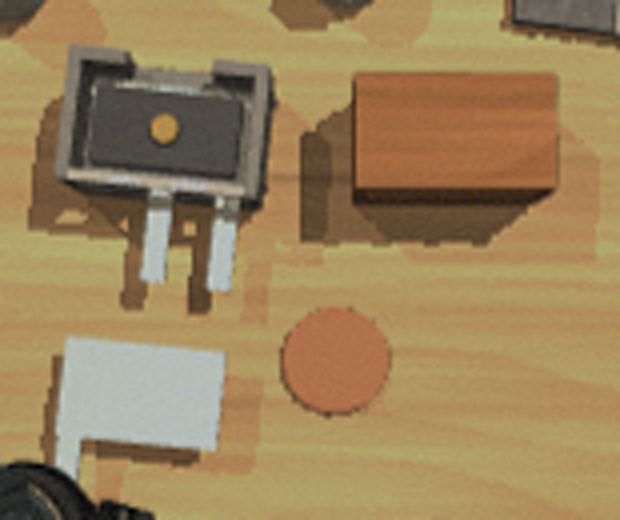

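View pics/w3.png

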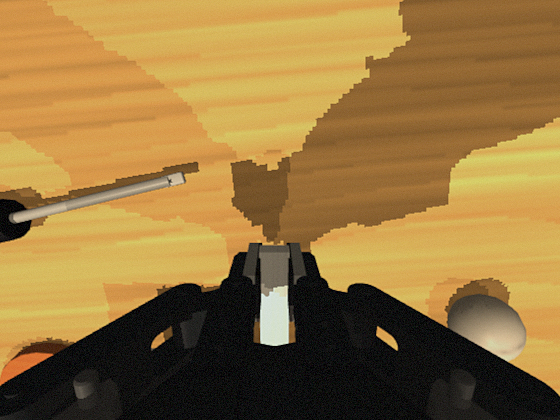

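Paddle 1 is out and its blade corners in the crop are (66,338), (225,352) and (218,452). The two remaining handles have dropped. The wrist view shows the handle held squarely.

```bash
python3 - <<'E'
from h import *
c=lambda u,v,z: w('t3',190+u/4-.4,150+v/4-.4,z)[:2]
A,B,C=c(66,338,.048),c(225,352,.048),c(218,452,.048)
print('blade centre',(A+C)/2,np.linalg.norm(A-B),np.linalg.norm(B-C),'yaw',np.degrees(np.arctan2(-(A-B)[0],(A-B)[1])))
t=get_state()['tcp_pos'][:2]; x=np.array([np.cos(np.radians(-4.5)),np.sin(np.radians(-4.5))]); y=np.array([-x[1],x[0]])
print('from tcp: predicted',t+77*x/1e3-40*y/1e3)
r=np.array([c(355,73,.094),c(557,73,.094),c(557,188,.094),c(355,188,.094)])
print(r.round(4), (r[2]+r[3])/2)
E
```

```text
blade centre [0.4881626  0.10555295] 0.09734042323359678 0.06078522861128972 yaw -3.573048327180932
from tcp: predicted [0.48955131 0.10626295]
[[ 0.6816 -0.0186]
 [ 0.6851 -0.1384]
 [ 0.6164 -0.1394]
 [ 0.6131 -0.0203]] [ 0.61476111 -0.07986477]
```

Call:
drive_tool:
  steps:
    - {"grip": 1, "linear": [-0.05, -0.4, -0.05], "spin": 0}
    - {"grip": 1, "linear": [-0.05, -0.7, 0], "spin": 0}
    - {"grip": 1, "linear": [-0.05, -0.7, 0], "spin": 0}
    - {"grip": 1, "linear": [-0.05, -0.7, 0], "spin": 0}
    - {"grip": 1, "linear": [-0.05, -0.7, 0], "spin": 0}
    - {"grip": 1, "linear": [-0.05, -0.67, 0], "spin": 0}
    - {"grip": 1, "linear": [0, 0, 0], "spin": -0.5}
    - {"grip": 1, "linear": [0, 0, 0], "spin": -0.5}
    - {"grip": 1, "linear": [-0.5, 0, 0], "spin": 0}
    - {"grip": 1, "linear": [-0.5, 0, 0], "spin": 0}
    - {"grip": 1, "linear": [-0.37, 0, 0], "spin": 0}
    - {"grip": 1, "linear": [0, 0, 0], "spin": 0}

```text
time_s: 10.48
tcp_pos: [0.4848, -0.0404, 0.0279]
tcp_rot: [-180.0, 0.0, -178.5]
contact_force: [-0.1, 0.4, -1.0]
grip_width: 0.0127
gripper_force: 58.9
```

```bash
python3 - <<'E'
from h import *
snap('top','t4');snap('wrist','w4'); s=get_state(); print(s['tcp_pos'],s['tcp_rot'],s['grip_width'])
a=cv2.resize(cv2.imread('pics/t4.png')[160:250,255:345],(400,400),interpolation=cv2.INTER_CUBIC)
b=cv2.resize(cv2.imread('pics/w4.png')[170:420,50:300],(400,400),interpolation=cv2.INTER_CUBIC)
cv2.imwrite('pics/t4b.png',np.hstack([a,b]))
E
```

```text
[ 0.48295969 -0.04007725  0.02748011] [ 1.79988229e+02 -8.92164940e-02 -1.78528706e+02] 0.012851018295687945
```

View pics/t4b.png

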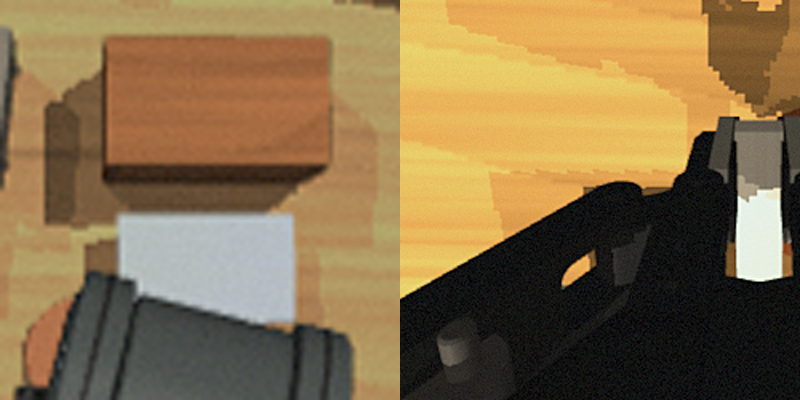

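In the top crop the blade's front edge runs (118,213)-(295,213). The rack's front top edge runs (104,165)-(330,165), so the two are parallel.

```bash
python3 - <<'E'
from h import *
c=lambda u,v,z: w('t4',255+u/4.4444-.4,160+v/4.4444-.4,z)[:2]
a,b=c(118,213,.0505),c(295,213,.0505); p,q=c(104,165,.094),c(330,165,.094)
e,f=c(104,37,.094),c(329,37,.094)
print('blade front',a,b,(a+b)/2,np.linalg.norm(a-b)); print('rack front',p,q,(p+q)/2,np.linalg.norm(p-q),'back',(e+f)/2)
ang=lambda a,b:np.degrees(np.arctan2(-(a-b)[0],(a-b)[1])); print(ang(a,b),ang(p,q),ang(e,f))
t=get_state()['tcp_pos'][:2]; th=np.radians(1.45); x=np.array([np.cos(th),np.sin(th)]); y=np.array([-x[1],x[0]])
m=(p+q)/2; print('gap x,y in tool axes', (m-(a+b)/2)@x, (m-(a+b)/2)@y,'pred front mid',t+107*x/1e3-40*y/1e3)
E
```

```text
blade front [ 0.59144933 -0.02862297] [ 0.59411297 -0.12684174] [ 0.59278115 -0.07773236] 0.09825488321023786
rack front [ 0.61278789 -0.01949669] [ 0.61611725 -0.13942395] [ 0.61445257 -0.07946032] 0.11997346116049441 back [ 0.68313311 -0.07782904]
1.5534510620778161 1.590206950683768 1.6890713177573502
gap x,y in tool axes 0.021620760128033552 -0.00227579286898644 pred front mid [ 0.59093761 -0.07735685]
```

Call:
drive_tool:
  steps:
    - {"grip": 1, "linear": [0, -0.045, 0], "spin": 0}
    - {"grip": 1, "linear": [-0.2, 0, 0], "spin": 0}
    - {"grip": 1, "linear": [-0.2, 0, 0], "spin": 0}
    - {"grip": 1, "linear": [-0.2, 0, 0], "spin": 0}
    - {"grip": 1, "linear": [-0.2, 0, 0], "spin": 0}
    - {"grip": 1, "linear": [0, 0, 0], "spin": 0}

```text
time_s: 11.32
tcp_pos: [0.5246, -0.0413, 0.0279]
tcp_rot: [-180.0, 0.0, -178.5]
contact_force: [-0.2, -1.0, -1.4]
grip_width: 0.0129
gripper_force: 58.9
```

Call:
drive_tool:
  steps:
    - {"grip": 1, "linear": [-0.2, 0, 0], "spin": 0}
    - {"grip": 1, "linear": [-0.2, 0, 0], "spin": 0}
    - {"grip": 1, "linear": [-0.2, 0, 0], "spin": 0}
    - {"grip": 1, "linear": [-0.2, 0, 0], "spin": 0}
    - {"grip": 1, "linear": [-0.06, 0, 0], "spin": 0}
    - {"grip": 1, "linear": [0, 0, 0.04], "spin": 0}
    - {"grip": 1, "linear": [0, 0, 0], "spin": 0}

```text
time_s: 12.2
tcp_pos: [0.5674, -0.0403, 0.0265]
tcp_rot: [-180.0, 0.1, -178.5]
contact_force: [1.5, 0.6, -0.4]
grip_width: 0.0126
gripper_force: 59.1
```

Call:
drive_tool:
  steps:
    - {"grip": 0.7, "linear": [0, 0, 0], "spin": 0}
    - {"grip": 0.7, "linear": [0, 0, 0], "spin": 0}
    - {"grip": 0.7, "linear": [0, 0, 0], "spin": 0}
    - {"grip": 0.7, "linear": [0, 0, -0.3], "spin": 0}
    - {"grip": 0.7, "linear": [0, 0, -0.6], "spin": 0}
    - {"grip": 0.7, "linear": [0, 0, -0.6], "spin": 0}
    - {"grip": 0.7, "linear": [0.3, 0.6, -0.6], "spin": 0.5}
    - {"grip": 0.7, "linear": [0.3, 0.6, 0], "spin": 0.5}
    - {"grip": 0.7, "linear": [0.3, 0.4, 0], "spin": 0}
    - {"grip": 0.7, "linear": [0, 0, 0], "spin": 0}

```text
time_s: 13.45
tcp_pos: [0.523, 0.0421, 0.1323]
tcp_rot: [180.0, 0.1, 175.6]
contact_force: [0.3, -1.4, 0.5]
grip_width: 0.0257
gripper_force: 0.0
```

```bash
python3 - <<'E'
from h import *
c=lambda u,v,z: w('t3',190+u/4-.4,150+v/4-.4,z)[:2]
print('h2 tip',c(220,290,.048),'h3 tip',c(152,281,.056))
snap('wrist','w5');snap('scene','s5');snap('top','t5'); s=get_state(); print(s['tcp_pos'],s['tcp_rot'],s['grip_width'])
a=cv2.resize(cv2.imread('pics/w5.png')[130:400,80:440],(440,330),interpolation=cv2.INTER_CUBIC)
b=cv2.resize(cv2.imread('pics/s5.png')[180:290,210:330],(360,330),interpolation=cv2.INTER_CUBIC)
cv2.imwrite('pics/w5b.png',np.hstack([a,b]))
E
```

```text
h2 tip [0.55334592 0.06011933] h3 tip [0.55733389 0.10099901]
[0.52392768 0.04038004 0.13145327] [-1.79975558e+02  7.44646673e-02  1.75453442e+02] 0.02606234930354265
```

View pics/w5b.png

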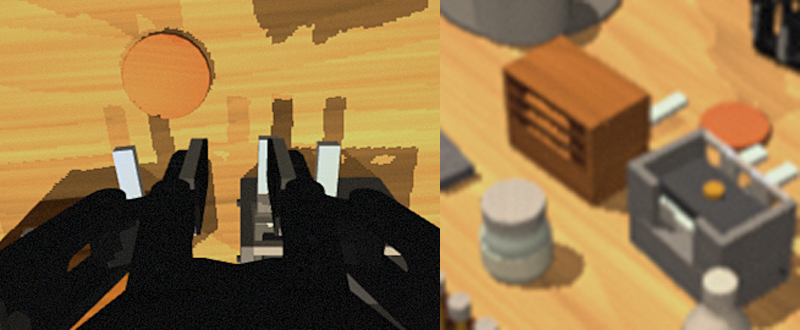

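Paddle 1 is in the rack, with its handle tip at (123,149) in the wrist crop. The middle handle tip is at (328,143), and the p2 handle at (264,137) is partly behind a finger.

```bash
python3 - <<'E'
from h import *
for n,u,v,z in(('p1',123,149,.048),('h3',328,143,.056),('h2 left edge',259,138,.048)): print(n,w('w5',80+u/1.2222,130+v/1.2222,z).round(4))
E
```

```text
p1 [ 0.5513 -0.0405  0.048 ]
h3 [0.5538 0.099  0.056 ]
h2 left edge [0.5502 0.0538 0.048 ]
```

Call:
drive_tool:
  steps:
    - {"grip": 0.7, "linear": [-0.43, 0.22, 0.3], "spin": 0}
    - {"grip": 0.7, "linear": [-0.43, 0.22, 0.3], "spin": 0}
    - {"grip": 0.7, "linear": [0, 0, 0.4], "spin": 0}
    - {"grip": 0.7, "linear": [0, 0, 0.4], "spin": 0}
    - {"grip": 0.7, "linear": [0, 0, 0.4], "spin": 0}
    - {"grip": 0.7, "linear": [0, 0, 0.33], "spin": 0}
    - {"grip": 0.7, "linear": [0, 0, 0], "spin": 0}
    - {"grip": 0.7, "linear": [0, 0, 0], "spin": 0}

```text
time_s: 14.6
tcp_pos: [0.5686, 0.0592, 0.025]
tcp_rot: [180.0, 0.1, 175.4]
contact_force: [0.8, -0.2, -0.2]
grip_width: 0.0255
gripper_force: 0.0
```

```bash
python3 - <<'E'
from h import *
snap('wrist','w6'); s=get_state(); print(s['tcp_pos'],s['tcp_rot'],s['contact_force'])
# handle edges between pads: bright columns
for name in ('w2','w6'):
    g=cv2.imread(f'pics/{name}.png',0)
    for v in (250,260,270,280,290): 
        r=g[v,225:325].astype(int); d=np.diff(r); print(name,v,[(225+i,int(d[i])) for i in np.where(abs(d)>30)[0]])
E
```

```text
[0.56887347 0.05925535 0.02540817] [1.79994366e+02 1.08394098e-01 1.75457139e+02] [ 0.06788232  0.13776356 -0.05827993]
w2 250 [(np.int64(231), -46), (np.int64(232), -61), (np.int64(244), -40), (np.int64(249), 80), (np.int64(257), 88), (np.int64(258), 38), (np.int64(260), -47), (np.int64(261), -70), (np.int64(297), -44), (np.int64(298), -92), (np.int64(303), 52), (np.int64(313), 104), (np.int64(314), 53)]
w2 260 [(np.int64(242), -32), (np.int64(249), 53), (np.int64(297), -52), (np.int64(298), -63), (np.int64(305), 36)]
w2 270 [(np.int64(227), 36), (np.int64(249), 33), (np.int64(250), 47), (np.int64(256), 72), (np.int64(257), 33), (np.int64(259), -45), (np.int64(260), -50), (np.int64(297), -53)]
w2 280 [(np.int64(234), 43), (np.int64(238), -46), (np.int64(249), 68), (np.int64(286), 44), (np.int64(297), -39), (np.int64(298), -76), (np.int64(309), 53), (np.int64(313), -36), (np.int64(314), -39)]
w2 290 [(np.int64(248), 58), (np.int64(260), 53), (np.int64(261), 97), (np.int64(291), -84), (np.int64(292), -44), (np.int64(299), -52)]
w6 250 [(np.int64(233), -63), (np.int64(234), -61), (np.i
[... 281 characters left out ...]
8), (np.int64(250), 67), (np.int64(261), -51), (np.int64(297), -43), (np.int64(298), -54), (np.int64(305), 55)]
w6 270 [(np.int64(239), -38), (np.int64(249), 61), (np.int64(250), 98), (np.int64(261), -42), (np.int64(297), -48), (np.int64(298), -33), (np.int64(308), 38), (np.int64(320), -43)]
w6 280 [(np.int64(234), 53), (np.int64(238), -35), (np.int64(249), 162), (np.int64(250), 36), (np.int64(261), -39), (np.int64(297), -34), (np.int64(298), -59), (np.int64(309), 58), (np.int64(313), -37), (np.int64(314), -36)]
w6 290 [(np.int64(247), 45), (np.int64(248), 112), (np.int64(253), -46), (np.int64(254), -68), (np.int64(261), 133), (np.int64(291), -74), (np.int64(292), -77), (np.int64(299), -43)]
```

The handle spans columns 261-291, the same as for paddle 1, so it is centred. Gripping and pulling.

Call:
drive_tool:
  steps:
    - {"grip": 1, "linear": [0, 0, 0], "spin": 0}
    - {"grip": 1, "linear": [0, 0, 0], "spin": 0}
    - {"grip": 1, "linear": [0, 0, 0], "spin": 0}
    - {"grip": 1, "linear": [0, 0, 0], "spin": 0}
    - {"grip": 1, "linear": [0.1, 0, 0], "spin": 0}
    - {"grip": 1, "linear": [0.2, 0, 0], "spin": 0}
    - {"grip": 1, "linear": [0.3, 0, 0], "spin": 0}
    - {"grip": 1, "linear": [0.3, 0, 0], "spin": 0}
    - {"grip": 1, "linear": [0.3, 0, 0], "spin": 0}
    - {"grip": 1, "linear": [0.3, 0, 0], "spin": 0}

```text
time_s: 15.9
tcp_pos: [0.4919, 0.065, 0.0234]
tcp_rot: [-179.9, -0.1, 175.4]
contact_force: [0.8, -0.5, -3.4]
grip_width: 0.0128
gripper_force: 58.4
```

Call:
drive_tool:
  steps:
    - {"grip": 1, "linear": [0.3, 0, 0], "spin": 0}
    - {"grip": 1, "linear": [0.3, 0, 0], "spin": 0}
    - {"grip": 1, "linear": [0.3, 0, 0], "spin": 0}
    - {"grip": 1, "linear": [0.3, 0, 0], "spin": 0}
    - {"grip": 1, "linear": [0.3, 0, 0], "spin": 0}
    - {"grip": 1, "linear": [0.2, 0, 0], "spin": 0}
    - {"grip": 1, "linear": [0, 0, 0], "spin": 0}
    - {"grip": 1, "linear": [0, 0, 0], "spin": 0}
    - {"grip": 1, "linear": [0, 0, 0], "spin": 0}

```text
time_s: 17.02
tcp_pos: [0.4089, 0.072, 0.0244]
tcp_rot: [-180.0, 0.0, 175.5]
contact_force: [-0.6, 0.7, -1.3]
grip_width: 0.0127
gripper_force: 58.6
```

```bash
python3 - <<'E'
from h import *
snap('top','t7'); s=get_state(); print(s['tcp_pos'],s['tcp_rot'],s['grip_width'])
im=cv2.imread('pics/t7.png')
a=cv2.resize(im[150:280,190:345],(620,520),interpolation=cv2.INTER_CUBIC)
cv2.imwrite('pics/t7b.png',a)
E
```

```text
[0.408907   0.07199522 0.02442684] [-1.79998565e+02  1.92508911e-02  1.75463798e+02] 0.012382643048602805
```

View pics/t7b.png

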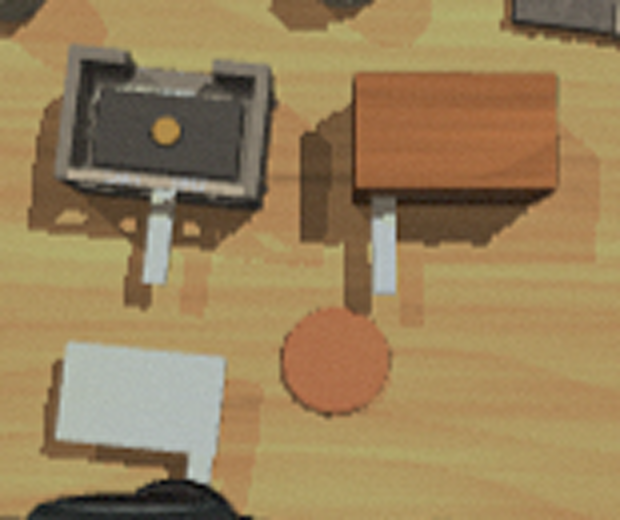

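The top view shows paddle 2 out with its blade at about (140,400). Paddle 1's handle is in the rack with its tip at (386,293), and paddle 3's handle has its tip at (155,283).

Call:
drive_tool:
  steps:
    - {"grip": 1, "linear": [-0.05, -0.4, -0.21], "spin": 0}
    - {"grip": 1, "linear": [-0.05, -0.7, -0.2], "spin": 0}
    - {"grip": 1, "linear": [-0.05, -0.7, 0], "spin": 0}
    - {"grip": 1, "linear": [-0.05, -0.7, 0], "spin": 0}
    - {"grip": 1, "linear": [-0.05, -0.7, 0], "spin": 0}
    - {"grip": 1, "linear": [-0.05, -0.7, 0], "spin": 0}
    - {"grip": 1, "linear": [0, 0, 0], "spin": -0.5}
    - {"grip": 1, "linear": [0, 0, 0], "spin": -0.5}
    - {"grip": 1, "linear": [-0.5, 0, 0], "spin": 0}
    - {"grip": 1, "linear": [-0.5, 0, 0], "spin": 0}
    - {"grip": 1, "linear": [-0.5, 0, 0], "spin": 0}
    - {"grip": 1, "linear": [0, 0, 0], "spin": 0}

```text
time_s: 18.58
tcp_pos: [0.4845, -0.1219, 0.0449]
tcp_rot: [-180.0, 0.0, -178.5]
contact_force: [-1.9, -0.1, -1.6]
grip_width: 0.0124
gripper_force: 58.8
```

```bash
python3 - <<'E'
from h import *
snap('top','t8'); s=get_state(); print(s['tcp_pos'],s['tcp_rot'],s['grip_width'])
im=cv2.imread('pics/t8.png')
cv2.imwrite('pics/t8b.png',cv2.resize(im[160:250,255:345],(540,540),interpolation=cv2.INTER_CUBIC))
E
```

```text
[ 0.4831324  -0.12164025  0.04468046] [-1.79999560e+02 -5.05002876e-02 -1.78497913e+02] 0.012400710972607757
```

View pics/t8b.png

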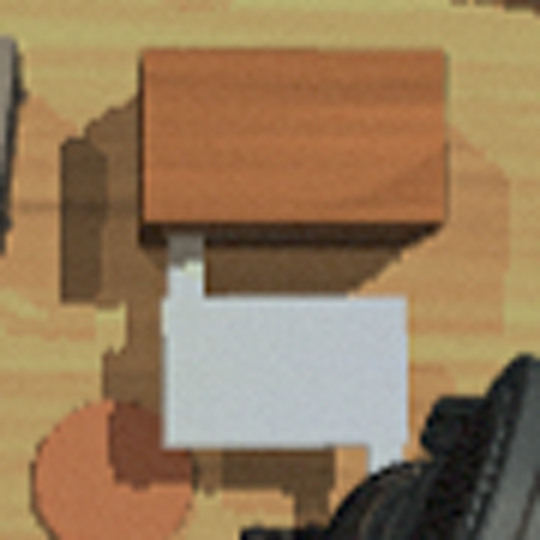

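The blade's front edge runs (164,297)-(407,297) and the rack's front top edge runs (140,222)-(447,222).

```bash
python3 - <<'E'
from h import *
c=lambda u,v,z: w('t8',255+u/6-.4,160+v/6-.4,z)[:2]
a,b=c(164,297,.068),c(407,297,.068); p,q=c(140,222,.094),c(447,222,.094)
print('blade front',(a+b)/2,np.linalg.norm(a-b)); print('rack front',(p+q)/2,np.linalg.norm(p-q))
ang=lambda a,b:np.degrees(np.arctan2(-(a-b)[0],(a-b)[1])); print(ang(a,b),ang(p,q))
t=get_state()['tcp_pos'][:2]; th=np.radians(1.5); x=np.array([np.cos(th),np.sin(th)]); y=np.array([-x[1],x[0]])
m=(p+q)/2; print('gap', (m-(a+b)/2)@x, (m-(a+b)/2)@y,'pred front mid',t+107*x/1e3+40*y/1e3)
c=lambda u,v,z: w('t7',190+u/4-.4,150+v/4-.4,z)[:2]; print('p1 tip',c(385.5,293,.048), 'exp home', (m+32*x/1e3-90*x/1e3+40*y/1e3))
E
```

```text
blade front [ 0.58741867 -0.07917218] 0.09804101413451004
rack front [ 0.61475572 -0.07967059] 0.12072399578556313
1.5481068852267823 1.5906346383426309
gap 0.027314627455687808 -0.0012138412396469163 pred front mid [ 0.58904866 -0.07885302]
p1 tip [ 0.55416699 -0.04148602] exp home [ 0.55572851 -0.04120256]
```

Call:
drive_tool:
  steps:
    - {"grip": 1, "linear": [0, -0.02, 0], "spin": 0}
    - {"grip": 1, "linear": [-0.25, 0, 0], "spin": 0}
    - {"grip": 1, "linear": [-0.25, 0, 0], "spin": 0}
    - {"grip": 1, "linear": [-0.2, 0, 0], "spin": 0}
    - {"grip": 1, "linear": [-0.2, 0, 0], "spin": 0}
    - {"grip": 1, "linear": [0, 0, 0], "spin": 0}

```text
time_s: 19.38
tcp_pos: [0.5288, -0.1214, 0.0448]
tcp_rot: [-180.0, 0.0, -178.5]
contact_force: [0.7, 0.7, -0.8]
grip_width: 0.0129
gripper_force: 58.8
```

Call:
drive_tool:
  steps:
    - {"grip": 1, "linear": [-0.2, 0, 0], "spin": 0}
    - {"grip": 1, "linear": [-0.2, 0, 0], "spin": 0}
    - {"grip": 1, "linear": [-0.2, 0, 0], "spin": 0}
    - {"grip": 1, "linear": [-0.2, 0, 0], "spin": 0}
    - {"grip": 1, "linear": [-0.07, 0, 0], "spin": 0}
    - {"grip": 1, "linear": [0, 0, 0.03], "spin": 0}
    - {"grip": 1, "linear": [0, 0, 0], "spin": 0}

```text
time_s: 20.25
tcp_pos: [0.5719, -0.1203, 0.0438]
tcp_rot: [-180.0, 0.1, -178.5]
contact_force: [1.1, -0.8, 0.1]
grip_width: 0.0125
gripper_force: 59.0
```

Call:
drive_tool:
  steps:
    - {"grip": 0.7, "linear": [0, 0, 0], "spin": 0}
    - {"grip": 0.7, "linear": [0, 0, 0], "spin": 0}
    - {"grip": 0.7, "linear": [0, 0, 0], "spin": 0}
    - {"grip": 0.7, "linear": [0, 0, -0.3], "spin": 0}
    - {"grip": 0.7, "linear": [0, 0, -0.6], "spin": 0}
    - {"grip": 0.7, "linear": [0, 0, -0.6], "spin": 0}
    - {"grip": 0.7, "linear": [0.2, 0.8, -0.5], "spin": 0.5}
    - {"grip": 0.7, "linear": [0.2, 0.8, 0], "spin": 0.5}
    - {"grip": 0.7, "linear": [0.2, 0.8, 0], "spin": 0}
    - {"grip": 0.7, "linear": [0.2, 0.8, 0], "spin": 0}
    - {"grip": 0.7, "linear": [0, 0.9, 0], "spin": 0}
    - {"grip": 0.7, "linear": [0, 0, 0], "spin": 0}

```text
time_s: 21.75
tcp_pos: [0.5416, 0.0886, 0.1447]
tcp_rot: [180.0, 0.1, 175.7]
contact_force: [0.2, 0.0, -0.8]
grip_width: 0.0258
gripper_force: 0.0
```

```bash
python3 - <<'E'
from h import *
c=lambda u,v,z: w('t7',190+u/4-.4,150+v/4-.4,z)[:2]
tip=c(155,283,.048)+[.0014,.0007]; th=np.radians(-4.5); x=np.array([np.cos(th),np.sin(th)]); y=np.array([-x[1],x[0]])
g=tip+.0135*x; print('h3 tip',tip,'grip',g)
snap('wrist','w9'); s=get_state(); t=s['tcp_pos']; print(t,s['tcp_rot'],s['grip_width'])
for G in (g,np.array([.5726,.0995])):
    d=G-t[:2]; print('tx,ty,tz units',-d@x/.05,d@y/.05,(t[2]-.025)/.05)
E
```

```text
h3 tip [0.55799514 0.10072765] grip [0.57145352 0.09966845]
[0.54167147 0.08698965 0.14450344] [-1.79984311e+02  8.67193110e-02  1.75631399e+02] 0.025495914150861894
tx,ty,tz units -0.5739095788781216 0.2995276494443619 2.390068862290929
tx,ty,tz units -0.5970327276709873 0.29796811039770604 2.390068862290929
```

Call:
drive_tool:
  steps:
    - {"grip": 0.7, "linear": [-0.29, 0.15, 0.3], "spin": 0}
    - {"grip": 0.7, "linear": [-0.3, 0.14, 0.4], "spin": 0}
    - {"grip": 0.7, "linear": [0, 0, 0.4], "spin": 0}
    - {"grip": 0.7, "linear": [0, 0, 0.5], "spin": 0}
    - {"grip": 0.7, "linear": [0, 0, 0.4], "spin": 0}
    - {"grip": 0.7, "linear": [0, 0, 0.38], "spin": 0}
    - {"grip": 0.7, "linear": [0, 0, 0], "spin": 0}
    - {"grip": 0.7, "linear": [0, 0, 0], "spin": 0}

```text
time_s: 22.8
tcp_pos: [0.5726, 0.0977, 0.0251]
tcp_rot: [180.0, 0.1, 175.4]
contact_force: [0.1, -0.7, 0.5]
grip_width: 0.0257
gripper_force: 0.0
```

```bash
python3 - <<'E'
from h import *
snap('wrist','w10'); s=get_state(); print(s['tcp_pos'],s['tcp_rot'],s['contact_force'])
for name in ('w6','w10'):
    g=cv2.imread(f'pics/{name}.png',0)
    for v in (260,270,290,300): 
        r=g[v,225:325].astype(int); d=np.diff(r); print(name,v,[(225+int(i),int(d[i])) for i in np.where(abs(d)>30)[0]])
    print([int(x) for x in g[235:260,277]])
E
```

```text
[0.57301068 0.09781756 0.0255963 ] [1.79986134e+02 1.22891114e-01 1.75454709e+02] [0.17524941 0.31344646 0.68530778]
w6 260 [(230, 31), (241, -37), (249, 118), (250, 67), (261, -51), (297, -43), (298, -54), (305, 55)]
w6 270 [(239, -38), (249, 61), (250, 98), (261, -42), (297, -48), (298, -33), (308, 38), (320, -43)]
w6 290 [(247, 45), (248, 112), (253, -46), (254, -68), (261, 133), (291, -74), (292, -77), (299, -43)]
w6 300 [(260, -31), (261, 199), (262, 34), (291, -88), (292, -117)]
[88, 140, 198, 189, 190, 199, 215, 199, 131, 80, 90, 91, 93, 93, 90, 106, 121, 125, 123, 121, 123, 119, 125, 124, 120]
w10 260 [(241, -33), (249, 43), (250, 39), (297, -40), (298, -38), (305, 36)]
w10 270 [(227, 31), (239, -31), (249, 69), (250, 101), (259, -47), (260, -63), (297, -51), (308, 41)]
w10 290 [(248, 45), (263, 117), (293, -75), (294, -74), (299, -45)]
w10 300 [(263, 154), (264, 40), (292, -36), (293, -107), (294, -61)]
[161, 149, 162, 183, 191, 176, 124, 76, 83, 90, 87, 82, 85, 108, 116, 118, 115, 114, 118, 119, 110, 116, 114, 116, 118]
```

Call:
drive_tool:
  steps:
    - {"grip": 0.7, "linear": [0, 0.02, 0], "spin": 0}
    - {"grip": 1, "linear": [0, 0, 0], "spin": 0}
    - {"grip": 1, "linear": [0, 0, 0], "spin": 0}
    - {"grip": 1, "linear": [0, 0, 0], "spin": 0}
    - {"grip": 1, "linear": [0, 0, 0], "spin": 0}
    - {"grip": 1, "linear": [0.1, 0, 0], "spin": 0}
    - {"grip": 1, "linear": [0.2, 0, 0], "spin": 0}
    - {"grip": 1, "linear": [0.3, 0, 0], "spin": 0}
    - {"grip": 1, "linear": [0.3, 0, 0], "spin": 0}
    - {"grip": 1, "linear": [0.3, 0, 0], "spin": 0}
    - {"grip": 1, "linear": [0.3, 0, 0], "spin": 0}

```text
time_s: 24.22
tcp_pos: [0.495, 0.1044, 0.0231]
tcp_rot: [-179.9, -0.2, 175.4]
contact_force: [-0.7, -0.9, -1.1]
grip_width: 0.0126
gripper_force: 58.5
```

Call:
drive_tool:
  steps:
    - {"grip": 1, "linear": [0.3, 0, 0], "spin": 0}
    - {"grip": 1, "linear": [0.3, 0, 0], "spin": 0}
    - {"grip": 1, "linear": [0.3, 0, 0], "spin": 0}
    - {"grip": 1, "linear": [0.3, 0, 0], "spin": 0}
    - {"grip": 1, "linear": [0.3, 0, 0], "spin": 0}
    - {"grip": 1, "linear": [0.2, 0, 0], "spin": 0}
    - {"grip": 1, "linear": [0, 0, 0], "spin": 0}
    - {"grip": 1, "linear": [0, 0, 0], "spin": 0}
    - {"grip": 1, "linear": [0, 0, 0], "spin": 0}

```text
time_s: 25.35
tcp_pos: [0.4131, 0.1115, 0.0244]
tcp_rot: [180.0, 0.0, 175.5]
contact_force: [-0.8, 0.0, -0.8]
grip_width: 0.0125
gripper_force: 58.5
```

```bash
python3 - <<'E'
from h import *
snap('top','t11');snap('scene','s11'); s=get_state(); print(s['tcp_pos'],s['tcp_rot'],s['grip_width'])
E
```

```text
[0.41299641 0.11156696 0.02441562] [1.79998288e+02 1.42406370e-02 1.75460060e+02] 0.0123393170297595
```

Call:
drive_tool:
  steps:
    - {"grip": 1, "linear": [-0.05, -0.4, -0.38], "spin": 0}
    - {"grip": 1, "linear": [-0.05, -0.7, -0.38], "spin": 0}
    - {"grip": 1, "linear": [-0.05, -0.7, 0], "spin": 0}
    - {"grip": 1, "linear": [-0.05, -0.7, 0], "spin": 0}
    - {"grip": 1, "linear": [-0.05, -0.7, 0], "spin": 0}
    - {"grip": 1, "linear": [-0.05, -0.7, 0], "spin": 0}
    - {"grip": 1, "linear": [0, 0, 0], "spin": -0.5}
    - {"grip": 1, "linear": [0, 0, 0], "spin": -0.5}
    - {"grip": 1, "linear": [-0.5, 0, 0], "spin": 0}
    - {"grip": 1, "linear": [-0.5, 0, 0], "spin": 0}
    - {"grip": 1, "linear": [-0.42, 0, 0], "spin": 0}
    - {"grip": 1, "linear": [0, 0, 0], "spin": 0}

```text
time_s: 26.95
tcp_pos: [0.4842, -0.0824, 0.0623]
tcp_rot: [-180.0, 0.0, -178.5]
contact_force: [-0.6, -0.3, -0.8]
grip_width: 0.0126
gripper_force: 58.7
```

```bash
python3 - <<'E'
from h import *
snap('top','t12'); s=get_state(); print(s['tcp_pos'],s['tcp_rot'],s['grip_width'])
im=cv2.imread('pics/t12.png'); a=cv2.resize(im[160:250,255:345],(540,540),interpolation=cv2.INTER_CUBIC)
b=cv2.resize(cv2.imread('pics/s11.png')[180:290,240:340],(260,286),interpolation=cv2.INTER_CUBIC)
c=np.zeros((540,260,3),np.uint8); c[:286]=b; 
cv2.imwrite('pics/t12b.png',np.hstack([a,c]))
E
```

```text
[ 0.48301205 -0.08218694  0.06209002] [ 1.79993114e+02 -6.73529504e-02 -1.78516300e+02] 0.01276803362485719
```

View pics/t12b.png

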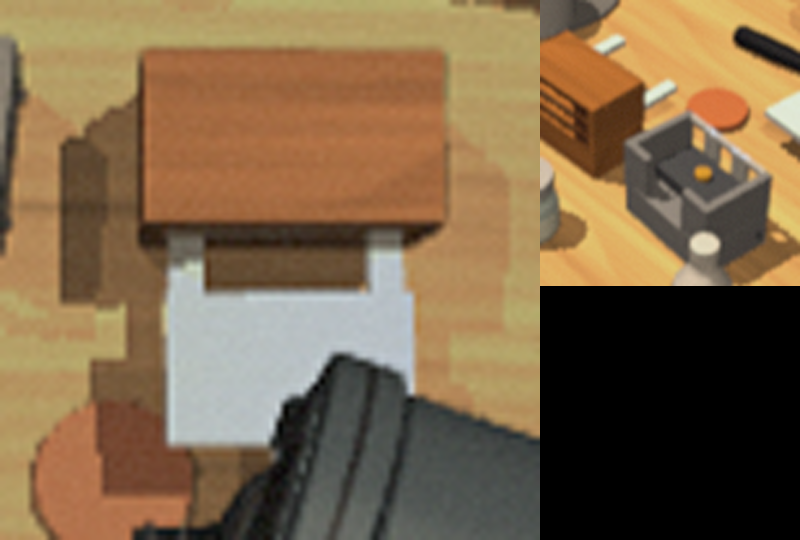

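The weight lies low in the emptied magazine. The blade's front edge runs (167,292)-(413,292) and the rack's front top edge runs (140,222)-(447,222).

```bash
python3 - <<'E'
from h import *
c=lambda u,v,z: w('t12',255+u/6-.4,160+v/6-.4,z)[:2]
a,b=c(167,292,.086),c(413,292,.086); p,q=c(140,222,.094),c(447,222,.094)
th=np.radians(1.5); x=np.array([np.cos(th),np.sin(th)]); y=np.array([-x[1],x[0]])
m=(p+q)/2; print(np.linalg.norm(a-b),'gap', (m-(a+b)/2)@x, (m-(a+b)/2)@y)
# stones in the current top image and earlier
for f in ('t12',):
    g=cv2.imread(f'pics/{f}.png'); g0=cv2.imread('pics/top0.png')
    d=cv2.absdiff(g,g0).max(2)[190:290,90:200]; print('stone area diff',(d>60).sum())
E
```

```text
0.09734381953877384 gap 0.02688133691724257 -0.0009047837897114784
stone area diff 80
```

Call:
drive_tool:
  steps:
    - {"grip": 1, "linear": [0, -0.01, 0], "spin": 0}
    - {"grip": 1, "linear": [-0.2, 0, 0], "spin": 0}
    - {"grip": 1, "linear": [-0.2, 0, 0], "spin": 0}
    - {"grip": 1, "linear": [-0.2, 0, 0], "spin": 0}
    - {"grip": 1, "linear": [-0.2, 0, 0], "spin": 0}
    - {"grip": 1, "linear": [0, 0, 0], "spin": 0}

```text
time_s: 27.75
tcp_pos: [0.524, -0.0816, 0.0623]
tcp_rot: [-180.0, 0.0, -178.5]
contact_force: [0.9, 0.4, -1.3]
grip_width: 0.0127
gripper_force: 58.8
```

Call:
drive_tool:
  steps:
    - {"grip": 1, "linear": [-0.2, -0.005, 0], "spin": 0}
    - {"grip": 1, "linear": [-0.2, 0, 0], "spin": 0}
    - {"grip": 1, "linear": [-0.2, 0, 0], "spin": 0}
    - {"grip": 1, "linear": [-0.2, 0, 0], "spin": 0}
    - {"grip": 1, "linear": [-0.15, 0, 0], "spin": 0}
    - {"grip": 1, "linear": [0, 0, 0.03], "spin": 0}
    - {"grip": 1, "linear": [0, 0, 0], "spin": 0}

```text
time_s: 28.62
tcp_pos: [0.5714, -0.0807, 0.0615]
tcp_rot: [-180.0, 0.1, -178.5]
contact_force: [1.0, 0.3, 1.0]
grip_width: 0.0125
gripper_force: 59.0
```

Call:
drive_tool:
  steps:
    - {"grip": 0.7, "linear": [0, 0, 0], "spin": 0}
    - {"grip": 0.7, "linear": [0, 0, 0], "spin": 0}
    - {"grip": 0.7, "linear": [0, 0, 0], "spin": 0}
    - {"grip": 0.7, "linear": [0, 0, -0.3], "spin": 0}
    - {"grip": 0.7, "linear": [0, 0, -0.6], "spin": 0}
    - {"grip": 0.7, "linear": [0, 0, -0.6], "spin": 0}
    - {"grip": 0.3, "linear": [0.2, 0.8, -0.5], "spin": 0}
    - {"grip": 0.3, "linear": [0.2, 0.8, 0], "spin": 0}
    - {"grip": 0.3, "linear": [0.2, 0.8, 0], "spin": 0}
    - {"grip": 0.3, "linear": [0.2, 0.8, 0], "spin": 0}
    - {"grip": 0.3, "linear": [0.2, 0.8, 0], "spin": 0}
    - {"grip": 0.3, "linear": [0.2, 0.8, 0], "spin": 0}

```text
time_s: 30.12
tcp_pos: [0.5043, 0.159, 0.1623]
tcp_rot: [180.0, 0.1, -178.5]
contact_force: [-0.1, 0.4, -0.1]
grip_width: 0.0599
gripper_force: 0.0
```

```bash
python3 - <<'E'
from h import *
snap('top','t13'); s=get_state(); print(s['tcp_pos'],s['tcp_rot'],s['grip_width'],s['joint_positions'])
im=cv2.imread('pics/t13.png'); 
cv2.imwrite('pics/t13b.png',cv2.resize(im[140:300,100:460],(800,356),interpolation=cv2.INTER_CUBIC))
E
```

```text
[0.50261441 0.16364411 0.16236687] [ 1.79706571e+02  2.14123682e-02 -1.78276930e+02] 0.0598414764193295 [10.59100421  2.8997177  -2.00210164 85.03178966  0.28662026  8.86804495]
```

View pics/t13b.png

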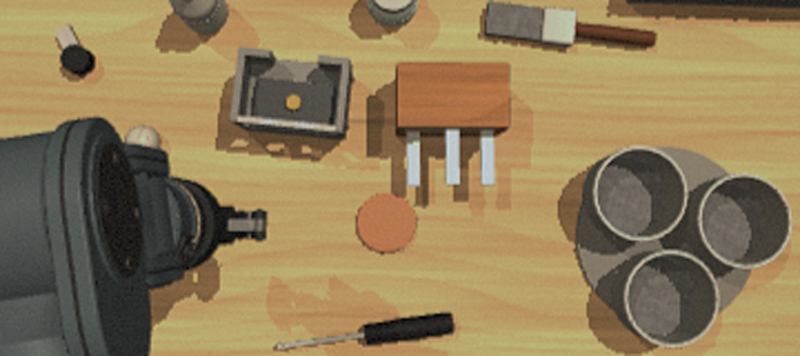

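The three handles sit in the rack at (413,185), (453,185) and (488,185), and the weight is in the magazine. The pot rims in this crop are centred at (641,193), (744,222) and (671,299), and the bystanders haven't moved. Next I'll locate the stones with code.

```bash
cat >> h.py <<'E'
def stones(fn,z=.0175,lo=.2,hi=1):
    im=cv2.imread(f'pics/{fn}.png'); hsv=cv2.cvtColor(im,cv2.COLOR_BGR2HSV)
    m=((hsv[...,1]<90)&(hsv[...,2]>90)).astype(np.uint8); m=cv2.morphologyEx(m,cv2.MORPH_OPEN,np.ones((3,3)))
    n,l,st,c=cv2.connectedComponentsWithStats(m); out=[]
    for i in range(1,n):
        x,y,ww,h,a=st[i]; p=w(fn,c[i][0],c[i][1],z)
        if a>40 and .6<ww/h<1.6 and a>.6*ww*h and .38<p[0]<.66 and .2<p[1]<.45: out.append((c[i].round(1).tolist(),int(ww),int(h),p[:2].round(4).tolist()))
    return out
E
python3 - <<'E'
from h import *
for f in ('top0','scene0','w1'): print(f,stones(f))
snap('wrist','w13'); snap('scene','s13')
for f in ('s13','w13'): print(f,stones(f))
c=lambda u,v,z: w('t13',100+u/2.2222-.3,140+v/2.2222-.3,z)[:2]
P=np.array([c(641,193,.068),c(744,222,.068),c(671,299,.068)]); print(P, [np.linalg.norm(P[i]-P[i-1]) for i in range(3)])
g=cv2.imread('pics/t13.png',0)[190:310,350:470]; g=cv2.resize(g,None,fx=4,fy=4,interpolation=cv2.INTER_CUBIC)
h=cv2.HoughCircles(g,cv2.HOUGH_GRADIENT,1,100,param1=120,param2=30,minRadius=70,maxRadius=95)
for u,v,r in (h[0] if h is not None else []): print('hough',u/4+350,v/4+190,r/4,w('t13',u/4+350-.4,v/4+190-.4,.068)[:2])
E
```

```text
top0 [([163.4, 203.1], 16, 13, [0.5976, 0.2688]), ([157.4, 250.2], 16, 15, [0.4788, 0.2778]), ([118.6, 261.6], 16, 15, [0.4482, 0.3724])]
scene0 [([400.1, 268.1], 15, 15, [0.4831, 0.2787]), ([439.8, 282.9], 16, 15, [0.4529, 0.372]), ([366.8, 289.9], 16, 16, [0.6008, 0.2694])]
w1 [([482.2, 142.2], 37, 32, [0.477, 0.2761]), ([464.6, 235.5], 33, 26, [0.5958, 0.2671])]
s13 [([389.0, 267.8], 15, 15, [0.5026, 0.2596]), ([439.8, 282.6], 16, 16, [0.4518, 0.3716]), ([366.8, 290.0], 16, 17, [0.601, 0.2695])]
w13 [([489.5, 145.0], 46, 39, [0.4465, 0.3702]), ([366.6, 192.2], 39, 36, [0.4967, 0.2567])]
[[ 0.55066717 -0.28827164]
 [ 0.52201627 -0.40118664]
 [ 0.43714878 -0.32099944]] [np.float64(0.11814200379315758), np.float64(0.11649322367743924), np.float64(0.11675819936266306)]
hough 387.625 227.375 20.225 [ 0.54958195 -0.28601369]
hough 402.125 273.375 21.125 [ 0.44018256 -0.32117795]
hough 435.125 239.875 20.425 [ 0.52233409 -0.40173058]
```

Stone B has been knocked to about (0.497, 0.257). I'll go above it first and take a close look.

Call:
drive_tool:
  steps:
    - {"grip": 0.3, "linear": [0, 0.6, 0.3], "spin": 0}
    - {"grip": 0.3, "linear": [0, 0.6, 0.5], "spin": 0}
    - {"grip": 0.3, "linear": [0.05, 0.6, 0.5], "spin": 0}
    - {"grip": 0.3, "linear": [0, 0, 0], "spin": 0}
    - {"grip": 0.3, "linear": [0, 0, 0], "spin": 0}

```text
time_s: 30.9
tcp_pos: [0.5005, 0.2467, 0.0967]
tcp_rot: [-180.0, 0.1, -178.6]
contact_force: [-1.1, -0.3, -0.0]
grip_width: 0.0601
gripper_force: 0.0
```

```bash
python3 - <<'E'
from h import *
snap('wrist','w14'); s=get_state(); t=s['tcp_pos']; print(t,s['tcp_rot']); print(stones('w14'))
im=cv2.imread('pics/w14.png'); hsv=cv2.cvtColor(im,cv2.COLOR_BGR2HSV)
m=((hsv[...,1]<90)&(hsv[...,2]>90)).astype(np.uint8); n,l,st,c=cv2.connectedComponentsWithStats(m)
for i in range(1,n):
    if st[i][4]>300: print(st[i],c[i].round(1),w('w14',*c[i],.0175)[:2].round(4))
E
```

```text
[0.5008636  0.24669702 0.09723618] [-1.79996728e+02  1.24682630e-01 -1.78609013e+02]
[([450.3, 150.8], 43, 46, [0.4466, 0.3759]), ([289.5, 212.6], 48, 44, [0.498, 0.2578]), ([295.6, 319.4], 43, 37, [0.5973, 0.267])]
[  0  21  76  21 700] [37.3 31. ] [0.3744 0.0832]
[ 427  127   45   49 1553] [449.7 150.7] [0.4466 0.3755]
[ 265  190   48   45 1578] [289.4 212.4] [0.4979 0.2577]
[ 275  300   43   39 1276] [295.6 319.3] [0.5972 0.2671]
```

Call:
drive_tool:
  steps:
    - {"grip": 0.3, "linear": [0.05, 0.22, 0], "spin": 0}
    - {"grip": 0.3, "linear": [0, 0, 0.5], "spin": 0}
    - {"grip": 0.3, "linear": [0, 0, 0.5], "spin": 0}
    - {"grip": 0.3, "linear": [0, 0, 0.5], "spin": 0}
    - {"grip": 0.3, "linear": [0, 0, 0.38], "spin": 0}
    - {"grip": 0.3, "linear": [0, 0, 0], "spin": 0}
    - {"grip": 1, "linear": [0, 0, 0], "spin": 0}
    - {"grip": 1, "linear": [0, 0, 0], "spin": 0}
    - {"grip": 1, "linear": [0, 0, 0], "spin": 0}
    - {"grip": 1, "linear": [0, 0, 0], "spin": 0}

```text
time_s: 32.2
tcp_pos: [0.4983, 0.2591, 0.0036]
tcp_rot: [179.9, 0.2, -178.5]
contact_force: [0.7, 0.9, 5.5]
grip_width: 0.037
gripper_force: 60.6
```

Call:
drive_tool:
  steps:
    - {"grip": 1, "linear": [0, 0, -0.1], "spin": 0}
    - {"grip": 1, "linear": [0, 0, -0.2], "spin": 0}
    - {"grip": 1, "linear": [0, 0, -0.2], "spin": 0}
    - {"grip": 1, "linear": [0, 0, 0], "spin": 0}

```text
time_s: 32.7
tcp_pos: [0.4979, 0.259, 0.0282]
tcp_rot: [180.0, 0.1, -178.5]
contact_force: [0.1, -0.7, -0.1]
grip_width: 0.0371
gripper_force: 60.2
```

```bash
python3 - <<'E'
from h import *
snap('wrist','w15'); s=get_state(); print(s['tcp_pos'],s['grip_width'],s['gripper_force'],s['contact_force'])
im=cv2.imread('pics/w15.png')[170:330,180:370]; cv2.imwrite('pics/w15b.png',cv2.resize(im,None,fx=3,fy=3,interpolation=cv2.INTER_CUBIC))
hsv=cv2.cvtColor(cv2.imread('pics/w15.png'),cv2.COLOR_BGR2HSV)
m=((hsv[...,1]<90)&(hsv[...,2]>60)).astype(np.uint8); n,l,st,c=cv2.connectedComponentsWithStats(m)
for i in range(1,n):
    if st[i][4]>200: print(st[i],c[i].round(1),w('w15',*c[i],.04)[:2].round(4))
E
```

```text
[0.49740416 0.25879186 0.02757627] 0.0371474178825463 60.188209352781996 [ 0.14277602  0.04586268 -0.66595701]
[ 445  129   91   74 5224] [490.6 165.6] [0.4427 0.353 ]
[ 235  230   78   81 4945] [273.9 269.7] [0.4969 0.2578]
[213 244  21  42 345] [222.6 264.8] [0.4948 0.2324]
[315 244  21  42 344] [325.2 264.5] [0.4934 0.2829]
[ 44 396  20  20 263] [ 53. 406.] [0.5879 0.1321]
```

View pics/w15b.png

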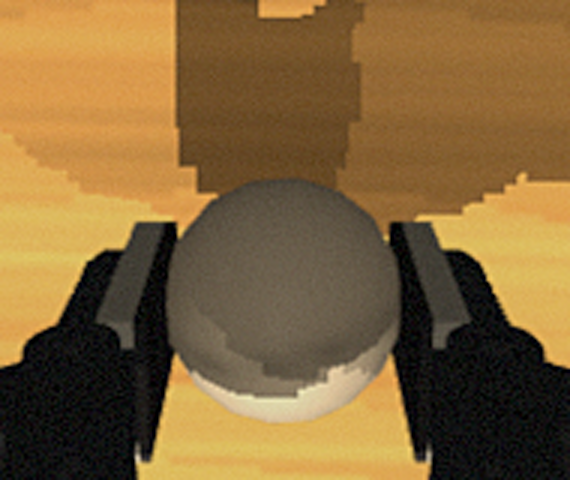

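The crop shows the stone centred between the pads at about (284,300). Lifting it and carrying it to pot 0.

Call:
drive_tool:
  steps:
    - {"grip": 1, "linear": [0, 0, -0.5], "spin": 0}
    - {"grip": 1, "linear": [0, 0, -0.8], "spin": 0}
    - {"grip": 1, "linear": [0, -0.4, -0.8], "spin": 0}
    - {"grip": 1, "linear": [-0.05, -0.8, 0], "spin": 0}
    - {"grip": 1, "linear": [-0.05, -0.8, 0], "spin": 0}
    - {"grip": 1, "linear": [-0.05, -0.8, 0], "spin": 0}
    - {"grip": 1, "linear": [-0.05, -0.8, 0], "spin": 0}
    - {"grip": 1, "linear": [-0.05, -0.8, 0], "spin": 0}
    - {"grip": 1, "linear": [-0.05, -0.8, 0], "spin": 0}
    - {"grip": 1, "linear": [-0.05, -0.8, 0], "spin": 0}
    - {"grip": 1, "linear": [-0.05, -0.8, 0], "spin": 0}
    - {"grip": 1, "linear": [-0.05, -0.8, 0], "spin": 0}

```text
time_s: 34.25
tcp_pos: [0.5288, -0.1219, 0.1313]
tcp_rot: [180.0, -0.0, -178.5]
contact_force: [0.8, -0.0, -0.8]
grip_width: 0.0369
gripper_force: 60.2
```

Call:
drive_tool:
  steps:
    - {"grip": 1, "linear": [-0.05, -0.8, 0], "spin": 0}
    - {"grip": 1, "linear": [-0.05, -0.8, 0], "spin": 0}
    - {"grip": 1, "linear": [-0.05, -0.8, 0], "spin": 0}
    - {"grip": 1, "linear": [-0.05, -0.6, 0], "spin": 0}
    - {"grip": 1, "linear": [-0.05, -0.35, 0], "spin": 0}
    - {"grip": 1, "linear": [0, 0, 0], "spin": 0}
    - {"grip": 1, "linear": [0, 0, 0], "spin": 0}
    - {"grip": 1, "linear": [0, 0, 0], "spin": 0}

```text
time_s: 35.25
tcp_pos: [0.546, -0.2866, 0.132]
tcp_rot: [180.0, -0.0, -178.4]
contact_force: [-0.5, 0.6, -0.6]
grip_width: 0.0367
gripper_force: 60.2
```

```bash
python3 - <<'E'
from h import *
snap('wrist','w16');  s=get_state(); t=s['tcp_pos']; print(t,s['tcp_rot'],s['grip_width'])
# rim edges: project rim circles and score gradient for candidate offsets
P=np.array([[.550,-.2875],[.522,-.4015],[.4385,-.321]])
g=cv2.GaussianBlur(cv2.imread('pics/w16.png',0),(3,3),0).astype(float)
mx=cv2.magnitude(cv2.Sobel(g,-1,1,0),cv2.Sobel(g,-1,0,1))
a=np.linspace(0,2*np.pi,180,endpoint=False)
for k,p in enumerate(P):
    best=[]
    for dx in np.arange(-.012,.0121,.001):
        for dy in np.arange(-.012,.0121,.001):
            sc=0;n=0
            for r in (.048,.052):
                q=np.array([px('w16',[p[0]+dx+r*np.cos(t),p[1]+dy+r*np.sin(t),.068]) for t in a[::3]]).astype(int)
                ok=(q[:,0]>1)&(q[:,0]<558)&(q[:,1]>1)&(q[:,1]<418); sc+=mx[q[ok,1],q[ok,0]].sum(); n+=ok.sum()
            if n>20: best.append((sc/n,dx,dy,n))
    if best: b=max(best); print(k,b,p+[b[1],b[2]])
E
```

```text
[ 0.54603721 -0.28666227  0.13200738] [ 1.79986919e+02  2.10959513e-03 -1.78442706e+02] 0.03685355171170287
0 (np.float64(171.27008011475272), np.float64(1.0408340855860843e-17), np.float64(-0.0009999999999999905), np.int64(120)) [ 0.55   -0.2885]
1 (np.float64(267.23576104710594), np.float64(0.0010000000000000113), np.float64(-0.0009999999999999905), np.int64(120)) [ 0.523  -0.4025]
2 (np.float64(264.66218075818597), np.float64(-0.0009999999999999905), np.float64(-0.0019999999999999914), np.int64(87)) [ 0.4375 -0.323 ]
```

Call:
drive_tool:
  steps:
    - {"grip": 1, "linear": [-0.07, -0.04, 0], "spin": 0}
    - {"grip": 1, "linear": [0, 0, 0.4], "spin": 0}
    - {"grip": 1, "linear": [0, 0, 0.5], "spin": 0}
    - {"grip": 1, "linear": [0, 0, 0.5], "spin": 0}
    - {"grip": 1, "linear": [0, 0, 0.4], "spin": 0}
    - {"grip": 1, "linear": [0, 0, 0.2], "spin": 0}
    - {"grip": 1, "linear": [0, 0, 0.14], "spin": 0}
    - {"grip": 1, "linear": [0, 0, 0.06], "spin": 0}
    - {"grip": 1, "linear": [0, 0, 0], "spin": 0}
    - {"grip": 1, "linear": [0, 0, 0], "spin": 0}

```text
time_s: 36.55
tcp_pos: [0.55, -0.29, 0.0226]
tcp_rot: [-180.0, 0.1, -178.5]
contact_force: [-0.4, 1.0, -0.8]
grip_width: 0.0372
gripper_force: 60.7
```

Call:
drive_tool:
  steps:
    - {"grip": 1, "linear": [0, 0, 0.05], "spin": 0}
    - {"grip": 1, "linear": [0, 0, 0], "spin": 0}
    - {"grip": 0.46, "linear": [0, 0, 0], "spin": 0}
    - {"grip": 0.46, "linear": [0, 0, 0], "spin": 0}
    - {"grip": 0.46, "linear": [0, 0, 0], "spin": 0}
    - {"grip": 0.46, "linear": [0, 0, -0.2], "spin": 0}
    - {"grip": 0.46, "linear": [0, 0, -0.5], "spin": 0}
    - {"grip": 0.46, "linear": [0, 0, -0.7], "spin": 0}
    - {"grip": 0.46, "linear": [0, 0, -0.8], "spin": 0}
    - {"grip": 0.3, "linear": [0, 0.5, 0], "spin": 0}
    - {"grip": 0.3, "linear": [0, 0.8, 0], "spin": 0}
    - {"grip": 0.3, "linear": [0, 0.8, 0], "spin": 0}

```text
time_s: 38.05
tcp_pos: [0.5471, -0.1847, 0.1301]
tcp_rot: [-179.9, 0.1, -178.6]
contact_force: [-0.4, -0.4, -0.3]
grip_width: 0.06
gripper_force: 0.0
```

```bash
python3 - <<'E'
from h import *
snap('wrist','w17');snap('top','t17');snap('scene','s17');  s=get_state(); t=s['tcp_pos']; print(t,s['tcp_rot'],s['grip_width'])
print(stones('t17'),stones('s17'))
# stone in pot 0?
for f in ('t17',):
    u,v=px(f,[.55,-.289,.03]).astype(int); im=cv2.imread(f'pics/{f}.png',0).astype(int); im0=cv2.imread('pics/top0.png',0).astype(int)
    print(u,v); print((im-im0)[v-14:v+15:2,u-14:u+15:2])
E
```

```text
[ 0.54708536 -0.18371234  0.13004013] [-1.79940747e+02  5.34943561e-02 -1.78387597e+02] 0.060000665187573785
[([163.5, 203.4], 16, 14, [0.5967, 0.2686]), ([119.0, 261.7], 17, 16, [0.448, 0.3715])] [([439.7, 283.0], 16, 15, [0.453, 0.372]), ([366.8, 290.0], 16, 15, [0.601, 0.2695])]
383 227
[[ -14  -59  -75   -5  -18  -21  -19  -28  -12   -6   -3   -8   -9    9
    57]
 [ -18 -107  -37  -48  -53  -37  -36  -23  -18    1  -17   -9  -16   30
    57]
 [-114  -16  -38  -52  -45  -58  -52  -50    0  -21  -16  -27    3   53
    58]
 [-121  -37  -42  -46  -48  -50  -51  -54  -63  -13  -28  -18   24   47
    52]
 [ -54  -42  -46  -48  -45  -67  -62  -59  -61  -58  -28   -9   45   44
    46]
 [ -53  -48  -52  -49  -46  -56  -66  -56  -58  -60  -27   20   49   52
    45]
 [ -34  -42  -43  -61  -64  -50  -49  -49  -63  -57  -42   29   55   45
    35]
 [ -38  -51  -54  -65  -57  -50  -57  -55  -55  -69  -15    4   47   41
     6]
 [ -37  -52  -49  -52  -58  -61  -63  -55  -60  -50   -8   -5   35   27
     6]
 [ -50  -53  -61  -53  -58  -60  -61  -64  -61  -18   -4   -4   37   -3
    34]
 [-135  -49  -61  -60  -57  -59  -53  -59  -43  -16  -14  -13   14   -6
    33]
 [-120  -39  -57  -52  -56  -55  -56  -62  -21  -18  -16  -14  -12   29
    25]
 [ -20 -122  -52  -58  -56  -56  -53  -28  -18  -22  -19  -40    5   20
    29]
 [ -17  -75  -92  -55  -61  -70  -45  -22  -17  -18  -15  -54   26   32
    22]
 [ -14  -10  -89  -82  -58  -60  -25  -27  -15  -10  -49  -19   18   17
    21]]
```

Call:
drive_tool:
  steps:
    - {"grip": 0.3, "linear": [-0.1, 0.8, 0], "spin": 0}
    - {"grip": 0.3, "linear": [-0.1, 0.9, 0], "spin": 0}
    - {"grip": 0.3, "linear": [-0.1, 0.9, 0], "spin": 0}
    - {"grip": 0.3, "linear": [-0.1, 0.9, 0], "spin": 0}
    - {"grip": 0.3, "linear": [-0.1, 0.9, 0], "spin": 0}
    - {"grip": 0.3, "linear": [-0.1, 0.9, 0], "spin": 0}
    - {"grip": 0.3, "linear": [-0.1, 0.9, 0], "spin": 0}
    - {"grip": 0.3, "linear": [-0.1, 0.9, 0], "spin": 0}
    - {"grip": 0.3, "linear": [-0.1, 0.9, 0.2], "spin": 0}
    - {"grip": 0.3, "linear": [-0.2, 0.6, 0.3], "spin": 0}
    - {"grip": 0.3, "linear": [-0.13, 0.39, 0.3], "spin": 0}
    - {"grip": 0.3, "linear": [0, 0, 0], "spin": 0}

```text
time_s: 39.7
tcp_pos: [0.5966, 0.266, 0.0873]
tcp_rot: [-179.9, -0.1, -178.5]
contact_force: [0.4, -0.8, -0.4]
grip_width: 0.0594
gripper_force: 0.0
```

Call:
drive_tool:
  steps:
    - {"grip": 0.3, "linear": [0, 0, 0], "spin": 0}

```text
time_s: 39.83
tcp_pos: [0.5974, 0.2649, 0.0898]
tcp_rot: [-180.0, 0.0, -178.6]
contact_force: [0.6, 0.5, -0.0]
grip_width: 0.0596
gripper_force: 0.0
```

```bash
cat >> h.py <<'E'
def near(fn):
    s=get_state(); t=s['tcp_pos']; print(t,s['tcp_rot'],s['grip_width'])
    th=np.radians(s['tcp_rot'][2]); X=np.array([np.cos(th),np.sin(th)]); Y=np.array([X[1],-X[0]])
    hsv=cv2.cvtColor(cv2.imread(f'pics/{fn}.png'),cv2.COLOR_BGR2HSV)
    m=((hsv[...,1]<90)&(hsv[...,2]>90)).astype(np.uint8); n,l,st,c=cv2.connectedComponentsWithStats(m)
    for i in range(1,n):
        if st[i][4]>400: p=w(fn,*c[i],.0165)[:2]; d=p-t[:2]; print(st[i],c[i].round(1),p.round(4),'units',(d@X/.05).round(2),(d@Y/.05).round(2))
E
python3 - <<'E'
from h import *
snap('wrist','w18'); near('w18')
E
```

```text
[0.5975538  0.26490134 0.0902343 ] [-1.79982545e+02  7.55361233e-02 -1.78615534e+02] 0.059760502726556385
[ 414    0   66   29 1334] [445.   10.7] [0.4548 0.3701] units 2.8 2.17
[ 254  194   50   45 1708] [279.  216.5] [0.5964 0.2675] units 0.02 0.05
[   0  275   84   44 1197] [ 50.4 288.6] [0.6647 0.0781] units -1.25 -3.77
[ 17 319  49  13 434] [ 42. 325.] [0.701 0.064] units -1.97 -4.07
```

Call:
drive_tool:
  steps:
    - {"grip": 0.3, "linear": [0.02, 0.04, 0.3], "spin": 0}
    - {"grip": 0.3, "linear": [0, 0, 0.5], "spin": 0}
    - {"grip": 0.3, "linear": [0, 0, 0.5], "spin": 0}
    - {"grip": 0.3, "linear": [0, 0, 0.43], "spin": 0}
    - {"grip": 0.3, "linear": [0, 0, 0], "spin": 0}
    - {"grip": 0.3, "linear": [0, 0, 0], "spin": 0}
    - {"grip": 1, "linear": [0, 0, 0], "spin": 0}
    - {"grip": 1, "linear": [0, 0, 0], "spin": 0}
    - {"grip": 1, "linear": [0, 0, 0], "spin": 0}
    - {"grip": 1, "linear": [0, 0, 0], "spin": 0}

```text
time_s: 41.12
tcp_pos: [0.5972, 0.2686, 0.005]
tcp_rot: [179.9, 0.2, -178.5]
contact_force: [-0.3, -0.1, 5.8]
grip_width: 0.0368
gripper_force: 60.6
```

Call:
drive_tool:
  steps:
    - {"grip": 1, "linear": [0, 0, -0.6], "spin": 0}
    - {"grip": 1, "linear": [0, 0, -0.9], "spin": 0}
    - {"grip": 1, "linear": [0, 0, -1], "spin": 0}
    - {"grip": 1, "linear": [0.12, -0.85, 0], "spin": 0}
    - {"grip": 1, "linear": [0.12, -0.85, 0], "spin": 0}
    - {"grip": 1, "linear": [0.12, -0.85, 0], "spin": 0}
    - {"grip": 1, "linear": [0.12, -0.85, 0], "spin": 0}
    - {"grip": 1, "linear": [0.12, -0.85, 0], "spin": 0}
    - {"grip": 1, "linear": [0.12, -0.85, 0], "spin": 0}
    - {"grip": 1, "linear": [0.12, -0.85, 0], "spin": 0}
    - {"grip": 1, "linear": [0.12, -0.85, 0], "spin": 0}
    - {"grip": 1, "linear": [0.12, -0.85, 0], "spin": 0}

```text
time_s: 42.62
tcp_pos: [0.5508, -0.1168, 0.1272]
tcp_rot: [180.0, -0.0, -178.5]
contact_force: [1.2, 0.1, -0.8]
grip_width: 0.0369
gripper_force: 60.4
```

Call:
drive_tool:
  steps:
    - {"grip": 1, "linear": [0.1, -0.85, 0], "spin": 0}
    - {"grip": 1, "linear": [0.1, -0.85, 0], "spin": 0}
    - {"grip": 1, "linear": [0.1, -0.85, 0], "spin": 0}
    - {"grip": 1, "linear": [0.1, -0.85, 0], "spin": 0}
    - {"grip": 1, "linear": [0.1, -0.85, 0], "spin": 0}
    - {"grip": 1, "linear": [0.1, -0.85, 0], "spin": 0}
    - {"grip": 1, "linear": [0.15, -0.63, 0], "spin": 0}
    - {"grip": 1, "linear": [0, 0, 0], "spin": 0}
    - {"grip": 1, "linear": [0, 0, 0], "spin": 0}
    - {"grip": 1, "linear": [0, 0, 0], "spin": 0}

```text
time_s: 43.88
tcp_pos: [0.5217, -0.4017, 0.1277]
tcp_rot: [180.0, -0.0, -178.4]
contact_force: [-1.1, 0.4, 0.4]
grip_width: 0.0368
gripper_force: 60.5
```

Call:
drive_tool:
  steps:
    - {"grip": 1, "linear": [-0.02, -0.02, 0.4], "spin": 0}
    - {"grip": 1, "linear": [0, 0, 0.5], "spin": 0}
    - {"grip": 1, "linear": [0, 0, 0.5], "spin": 0}
    - {"grip": 1, "linear": [0, 0, 0.35], "spin": 0}
    - {"grip": 1, "linear": [0, 0, 0.2], "spin": 0}
    - {"grip": 1, "linear": [0, 0, 0.12], "spin": 0}
    - {"grip": 1, "linear": [0, 0, 0.05], "spin": 0}
    - {"grip": 1, "linear": [0, 0, 0], "spin": 0}
    - {"grip": 1, "linear": [0, 0, 0], "spin": 0}

```text
time_s: 45.0
tcp_pos: [0.5229, -0.4045, 0.0227]
tcp_rot: [-179.9, 0.1, -178.5]
contact_force: [0.4, -0.5, -0.8]
grip_width: 0.0369
gripper_force: 60.5
```

Call:
drive_tool:
  steps:
    - {"grip": 1, "linear": [0, 0, 0.03], "spin": 0}
    - {"grip": 1, "linear": [0, 0, 0], "spin": 0}
    - {"grip": 0.46, "linear": [0, 0, 0], "spin": 0}
    - {"grip": 0.46, "linear": [0, 0, 0], "spin": 0}
    - {"grip": 0.46, "linear": [0, 0, 0], "spin": 0}
    - {"grip": 0.46, "linear": [0, 0, -0.2], "spin": 0}
    - {"grip": 0.46, "linear": [0, 0, -0.5], "spin": 0}
    - {"grip": 0.46, "linear": [0, 0, -0.7], "spin": 0}
    - {"grip": 0.46, "linear": [0, 0, -0.8], "spin": 0}
    - {"grip": 0.3, "linear": [0.1, 0.8, 0], "spin": 0}
    - {"grip": 0.3, "linear": [0.1, 0.9, 0], "spin": 0}
    - {"grip": 0.3, "linear": [0.1, 0.9, 0], "spin": 0}

```text
time_s: 46.5
tcp_pos: [0.504, -0.2739, 0.1306]
tcp_rot: [-180.0, 0.1, -178.6]
contact_force: [-0.4, 0.2, 0.6]
grip_width: 0.0601
gripper_force: 0.0
```

```bash
python3 - <<'E'
from h import *
snap('wrist','w19');snap('top','t19');snap('scene','s19'); s=get_state(); print(s['tcp_pos'],s['tcp_rot'])
print(stones('t19'),stones('s19'))
E
```

```text
[ 0.5037337  -0.27273371  0.13035715] [-1.79999071e+02 -2.25013483e-02 -1.78387318e+02]
[([119.0, 261.6], 17, 16, [0.4481, 0.3716])] [([439.7, 283.0], 16, 15, [0.453, 0.372])]
```

Call:
drive_tool:
  steps:
    - {"grip": 0.3, "linear": [0.05, 0.9, 0], "spin": 0}
    - {"grip": 0.3, "linear": [0.05, 0.9, 0], "spin": 0}
    - {"grip": 0.3, "linear": [0.05, 0.9, 0], "spin": 0}
    - {"grip": 0.3, "linear": [0.05, 0.9, 0], "spin": 0}
    - {"grip": 0.3, "linear": [0.05, 0.9, 0], "spin": 0}
    - {"grip": 0.3, "linear": [0.05, 0.9, 0], "spin": 0}
    - {"grip": 0.3, "linear": [0.05, 0.9, 0], "spin": 0}
    - {"grip": 0.3, "linear": [0.05, 0.9, 0], "spin": 0}
    - {"grip": 0.3, "linear": [0.05, 0.9, 0], "spin": 0}
    - {"grip": 0.3, "linear": [0.05, 0.9, 0], "spin": 0}
    - {"grip": 0.3, "linear": [0.05, 0.9, 0], "spin": 0}
    - {"grip": 0.3, "linear": [0.05, 0.9, 0], "spin": 0}

```text
time_s: 48.15
tcp_pos: [0.4617, 0.2656, 0.1307]
tcp_rot: [-180.0, 0.1, -178.6]
contact_force: [0.2, -0.3, 0.3]
grip_width: 0.0593
gripper_force: 0.0
```

Call:
drive_tool:
  steps:
    - {"grip": 0.3, "linear": [0.08, 0.9, 0], "spin": 0}
    - {"grip": 0.3, "linear": [0.08, 0.7, 0.3], "spin": 0}
    - {"grip": 0.3, "linear": [0, 0.4, 0.5], "spin": 0}
    - {"grip": 0.3, "linear": [0, 0, 0], "spin": 0}
    - {"grip": 0.3, "linear": [0, 0, 0], "spin": 0}
    - {"grip": 0.3, "linear": [0, 0, 0], "spin": 0}

```text
time_s: 48.9
tcp_pos: [0.451, 0.3639, 0.0917]
tcp_rot: [180.0, 0.1, -178.6]
contact_force: [0.2, -0.9, -0.8]
grip_width: 0.0597
gripper_force: 0.0
```

```bash
python3 - <<'E'
from h import *
snap('wrist','w20'); near('w20')
E
```

```text
[0.45089054 0.36394192 0.09174965] [ 1.79943936e+02  1.25031946e-01 -1.78614106e+02] 0.05983553211448236
[ 260  192   49   44 1617] [284.4 213.5] [0.4483 0.3708] units 0.05 0.14
```

Call:
drive_tool:
  steps:
    - {"grip": 0.3, "linear": [0.05, 0.13, 0.3], "spin": 0}
    - {"grip": 0.3, "linear": [0, 0, 0.5], "spin": 0}
    - {"grip": 0.3, "linear": [0, 0, 0.5], "spin": 0}
    - {"grip": 0.3, "linear": [0, 0, 0.46], "spin": 0}
    - {"grip": 0.3, "linear": [0, 0, 0], "spin": 0}
    - {"grip": 0.3, "linear": [0, 0, 0], "spin": 0}
    - {"grip": 1, "linear": [0, 0, 0], "spin": 0}
    - {"grip": 1, "linear": [0, 0, 0], "spin": 0}
    - {"grip": 1, "linear": [0, 0, 0], "spin": 0}
    - {"grip": 1, "linear": [0, 0, 0], "spin": 0}

```text
time_s: 50.2
tcp_pos: [0.4484, 0.3718, 0.0044]
tcp_rot: [179.9, 0.2, -178.5]
contact_force: [-0.5, 0.3, 6.2]
grip_width: 0.0368
gripper_force: 60.5
```

Call:
drive_tool:
  steps:
    - {"grip": 1, "linear": [0, 0, -0.6], "spin": 0}
    - {"grip": 1, "linear": [0, 0, -0.9], "spin": 0}
    - {"grip": 1, "linear": [0, 0, -1], "spin": 0}
    - {"grip": 1, "linear": [0.04, -0.9, 0], "spin": 0}
    - {"grip": 1, "linear": [0.04, -0.9, 0], "spin": 0}
    - {"grip": 1, "linear": [0.04, -0.9, 0], "spin": 0}
    - {"grip": 1, "linear": [0.04, -0.9, 0], "spin": 0}
    - {"grip": 1, "linear": [0.04, -0.9, 0], "spin": 0}
    - {"grip": 1, "linear": [0.04, -0.9, 0], "spin": 0}
    - {"grip": 1, "linear": [0.04, -0.9, 0], "spin": 0}
    - {"grip": 1, "linear": [0.04, -0.9, 0], "spin": 0}
    - {"grip": 1, "linear": [0.04, -0.9, 0], "spin": 0}

```text
time_s: 51.7
tcp_pos: [0.4389, -0.0359, 0.1271]
tcp_rot: [180.0, 0.0, -178.5]
contact_force: [0.5, 0.5, -1.1]
grip_width: 0.0369
gripper_force: 60.4
```

Call:
drive_tool:
  steps:
    - {"grip": 1, "linear": [0.03, -0.9, 0], "spin": 0}
    - {"grip": 1, "linear": [0.03, -0.9, 0], "spin": 0}
    - {"grip": 1, "linear": [0.03, -0.9, 0], "spin": 0}
    - {"grip": 1, "linear": [0.03, -0.9, 0], "spin": 0}
    - {"grip": 1, "linear": [0.03, -0.9, 0], "spin": 0}
    - {"grip": 1, "linear": [0.03, -0.9, 0], "spin": 0}
    - {"grip": 1, "linear": [0.04, -0.38, 0], "spin": 0}
    - {"grip": 1, "linear": [0, 0, 0], "spin": 0}
    - {"grip": 1, "linear": [0, 0, 0], "spin": 0}
    - {"grip": 1, "linear": [0, 0, 0], "spin": 0}

```text
time_s: 52.95
tcp_pos: [0.436, -0.3222, 0.1274]
tcp_rot: [180.0, -0.0, -178.4]
contact_force: [-0.3, 0.2, -0.2]
grip_width: 0.0367
gripper_force: 60.5
```

Call:
drive_tool:
  steps:
    - {"grip": 1, "linear": [-0.02, -0.02, 0.4], "spin": 0}
    - {"grip": 1, "linear": [0, 0, 0.5], "spin": 0}
    - {"grip": 1, "linear": [0, 0, 0.5], "spin": 0}
    - {"grip": 1, "linear": [0, 0, 0.35], "spin": 0}
    - {"grip": 1, "linear": [0, 0, 0.2], "spin": 0}
    - {"grip": 1, "linear": [0, 0, 0.12], "spin": 0}
    - {"grip": 1, "linear": [0, 0, 0.05], "spin": 0}
    - {"grip": 1, "linear": [0, 0, 0], "spin": 0}
    - {"grip": 1, "linear": [0, 0, 0], "spin": 0}

```text
time_s: 54.08
tcp_pos: [0.4371, -0.3249, 0.0224]
tcp_rot: [-180.0, 0.0, -178.5]
contact_force: [-1.5, 2.6, 4.7]
grip_width: 0.0367
gripper_force: 63.6
```

```bash
python3 - <<'E'
from h import *
s=get_state(); print(s['tcp_pos'],s['contact_force'],s['grip_width'])
E
```

```text
[ 0.4371386  -0.32492736  0.02239548] [-1.50525287  2.63806093  4.72589594] 0.03672876914947316
```

Call:
drive_tool:
  steps:
    - {"grip": 0.46, "linear": [0, 0, 0], "spin": 0}
    - {"grip": 0.46, "linear": [0, 0, 0], "spin": 0}
    - {"grip": 0.46, "linear": [0, 0, 0], "spin": 0}

```text
time_s: 54.45
tcp_pos: [0.4371, -0.3214, 0.0219]
tcp_rot: [179.6, 0.1, -178.4]
contact_force: [-1.3, 11.3, 8.1]
grip_width: 0.0463
gripper_force: 6.9
```

Call:
drive_tool:
  steps:
    - {"grip": 0.46, "linear": [0, 0, -0.2], "spin": 0}
    - {"grip": 0.46, "linear": [0, 0, -0.5], "spin": 0}
    - {"grip": 0.46, "linear": [0, 0, -0.7], "spin": 0}
    - {"grip": 0.46, "linear": [0, 0, -0.9], "spin": 0}
    - {"grip": 0.46, "linear": [0, 0.8, -0.5], "spin": 0}
    - {"grip": 0.46, "linear": [0.2, 0.9, 0], "spin": 0}
    - {"grip": 0.46, "linear": [0.3, 0.9, 0], "spin": 0}
    - {"grip": 0.46, "linear": [0.4, 0.9, 0], "spin": 0}
    - {"grip": 0.46, "linear": [0.4, 0.9, 0], "spin": 0}
    - {"grip": 0.46, "linear": [0.4, 0.9, 0], "spin": 0}
    - {"grip": 0.46, "linear": [0, 0, 0], "spin": 0}
    - {"grip": 0.46, "linear": [0, 0, 0], "spin": 0}

```text
time_s: 55.95
tcp_pos: [0.346, -0.0627, 0.1619]
tcp_rot: [-179.9, 0.1, -178.5]
contact_force: [0.1, 0.3, -0.2]
grip_width: 0.046
gripper_force: 0.0
```

```bash
python3 - <<'E'
from h import *
snap('wrist','w21');snap('top','t21');snap('scene','s21'); s=get_state(); print(s['tcp_pos'],s['contact_force'])
im=cv2.imread('pics/t21.png'); im0=cv2.imread('pics/top0.png')
P=[[.55,-.2885],[.523,-.4025],[.4375,-.323]]
for f,f0 in (('t21','top0'),('s21','scene0')):
    a=cv2.imread(f'pics/{f}.png'); b=cv2.imread(f'pics/{f0}.png'); d=cv2.absdiff(a,b).max(2)
    m=(d>45).astype(np.uint8); m=cv2.morphologyEx(m,cv2.MORPH_OPEN,np.ones((3,3))); n,l,st,c=cv2.connectedComponentsWithStats(m)
    for i in range(1,n):
        if st[i][4]>25: print(f,st[i],c[i].round(0),'z.03:',w(f,*c[i],.03)[:2].round(3))
    for p in P: print('expect',f,px(f,[*p,.032]).round(0))
E
```

```text
[ 0.34569206 -0.06300157  0.1615134 ] [-0.49104823 -0.82455544 -0.14382255]
t21 [228 178   6   5  28] [230. 180.] z.03: [0.66  0.101]
t21 [229 184   6   5  28] [232. 186.] z.03: [0.645 0.097]
t21 [219 199  14  28 197] [225. 213.] z.03: [0.576 0.11 ]
t21 [300 198  11  32 251] [305. 214.] z.03: [ 0.578 -0.089]
t21 [316 199   7  24 129] [319. 210.] z.03: [ 0.589 -0.124]
t21 [206 201  11  23 154] [211. 212.] z.03: [0.577 0.147]
t21 [235 203  14  26 194] [242. 216.] z.03: [0.57  0.069]
t21 [276 203  17  29 318] [285. 218.] z.03: [ 0.568 -0.039]
t21 [156 205  16   8  77] [164. 209.] z.03: [0.581 0.263]
t21 [380 221  12  11 100] [386. 226.] z.03: [ 0.554 -0.294]
t21 [426 234  12  10  99] [432. 238.] z.03: [ 0.526 -0.41 ]
t21 [154 255  10   5  36] [159. 257.] z.03: [0.462 0.27 ]
t21 [117 263  11   8  45] [123. 267.] z.03: [0.435 0.357]
t21 [394 267  12  11 102] [400. 272.] z.03: [ 0.44  -0.329]
t21 [  167   312   215   108 11749] [287. 367.] z.03: [ 0.204 -0.053]
t21 [ 382  373   56   39 1105] [406. 394.] z.03: [ 0.147 -0.343]
t21 [ 488  380   72   40 1510] [532. 405.] z.03: [ 0.125 -0.655]

[... 1665 characters left out ...]
09 226  10   8  57] [314. 230.] z.03: [0.549 0.042]
s21 [298 233   6  10  50] [301. 238.] z.03: [0.599 0.043]
s21 [318 233  11   8  63] [323. 236.] z.03: [0.55  0.078]
s21 [309 239   5   7  32] [311. 242.] z.03: [0.59  0.073]
s21 [284 245  11  10  48] [289. 250.] z.03: [0.652 0.056]
s21 [299 244   7   5  32] [302. 246.] z.03: [0.618 0.068]
s21 [328 246  11  13 103] [333. 252.] z.03: [0.574 0.136]
s21 [332 260  13   8  59] [338. 264.] z.03: [0.597 0.174]
s21 [392 262  19  17 215] [401. 270.] z.03: [0.5   0.291]
s21 [431 276  19  18 236] [441. 285.] z.03: [0.469 0.381]
s21 [359 283  19  18 223] [368. 292.] z.03: [0.614 0.283]
expect s21 [238. 178.]
expect s21 [223. 160.]
expect s21 [258. 161.]
```

```bash
python3 - <<'E'
from h import *
g=cv2.resize(cv2.imread('pics/t21.png',0)[190:235,270:330],None,fx=4,fy=4,interpolation=cv2.INTER_CUBIC).astype(int)
m=np.array([.61475,-.0797]); th=np.radians(1.5); x=np.array([np.cos(th),np.sin(th)]); y=np.array([-x[1],x[0]])
for n,o,z in(('p1',.04,.048),('p3',0,.084),('p2',-.04,.066)):
    e=m-.058*x+o*y; u,v=px('t21',[*e,z]); c=int(round((u-270)*4)); col=g[:,c-4:c+5].mean(1); k=int((v-190)*4)-16
    j=np.argmin(np.diff(col[k:k+36]))+k; row=g[j-24,c-25:c+26]; d=np.diff(row)
    vv=(j+.5)/4+190-.4; uu=((np.argmax(d)+np.argmin(d))/2+.5+c-25)/4+270-.4
    q=w('t21',uu,vv,z)[:2]-e; print(n,'expected px',u.round(1),v.round(1),'seen',uu,vv,'offset x,y mm',(q@x*1e3).round(1),(q@y*1e3).round(1))
E
```

```text
p1 expected px 285.9 222.2 seen 285.6 222.225 offset x,y mm -0.0 0.7
p3 expected px 303.4 221.4 seen 303.475 222.225 offset x,y mm -1.9 -0.3
p2 expected px 319.2 221.8 seen 319.1 222.225 offset x,y mm -1.0 0.4
```

All three paddles are within about 2 mm of home, the stones are in the pots and the arm is clear, so I'm handing in.

```bash
python3 -c "
from bench import sign_off
print(sign_off())"
```

```text
the job is handed in; nothing more can be done
None
```

The job is handed in, with no verdict returned: by my last camera check all three paddles sit within about 2 mm of home in separate rack slots, the weight is on the magazine floor, each of the three stones is in its own pot, and the bystanders are where they started.

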